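# Push the stuck feed screw out of the hand mincer

## Robot

A 6-joint arm with a two-finger parallel gripper is mounted at the origin on the work surface. World frame = base frame: x ahead of the robot, y to its left, z up, the work surface at z = 0. Lengths are in m, angles in rad, forces in N, time in s.
With the tool pointing down it reaches from about 0.25 to 0.775 m from the base axis. Payload 4 kg.
Tool frame: the origin (TCP) lies at the very end of the fingers, on their centre line; the grasp point (between the pads) lies 19 mm behind it; z points along the fingers, y is the direction in which the jaws open and shut (so a half turn about z gives the same grasp; the last joint's range is limited). The gripper opens to 85 mm and grips with 20 to 120 N. Pads are 22 mm wide; open, the fingers measure 114 mm over their backs; the gripper's body (76 mm by 85 mm) begins 54 mm behind the grasp point. The pads swing forward as they close: fully open they stand 13 mm farther back than shut.
Start: joints at [1.165, 0.087, 1.371, -0, 1.684, -0.103], TCP at [0.164, 0.525, 0.231] pointing down, gripper open.
Joint ranges: [-3.1, 3.1], [-0.76, 2.03], [0.27, 2.55], [-1.08, 4.22], [0.17, 2.65], [-2.57, 2.57]. Speed limits (rad/s): [2.79, 2.79, 3.14, 3.14, 3.14, 3.14].

## Interface

Orientations are given as a rotation vector (axis times angle).
In Python, from rig import monitor, camera, workorder, spotter gives the robot as it stands. The module is installed in compiled form; this text tells all that it offers.
- The arm moves only by the shell command python3 -m pendant 'ROWS'. ROWS is JSON, a list of rows, each a list of 3 entries, a list of its own where there are three numbers: the opening, from -1 (shut) to 1 (fully open), so that 0 is half open, then the shift along the tool's x, y, z in mm, then the turn about the tool's z in rad. A call has 1 to 12 rows; each row shifts and turns the pose as measured when the row begins, along the tool's axes as they then stand; what a row does not reach is not made up. A row lasts 1/12 s, in which the tool goes at most 41.7 mm and 7.16 degrees, less where a joint would pass 70% of its speed; a pose out of reach is approached as far as the arm can. A call with a gripper value outside its range is refused whole. The fingers move at their own pace and stop on an object; the grip force is fixed at half the most. Time passes only in rows, so rows that do not move let the fingers close. It gives the time, the measured TCP pose, the force and the opening at its end, in the units of the state.
- monitor.observe(): the state, without advancing time (a new reading comes with each control period).
- camera(name): name is "scene" or "side" or "wrist"; returns a dict with "color" (384x512x3 uint8, blue, green, red), "intrinsics" (3x3 intrinsics, pixels), "dist" ([k1, k2, p1, p2, k3] as OpenCV has them; the pictures are not rectified), "R" (3x3) and "t" (3): a world point X has camera coordinates R X + t. Camera axes: x right, y down, z forward; pixel columns grow to the right and rows downward; lengths in m; the calibration is good to about 2 mm. A picture is of the moment at which its call begins. There is no depth.
- workorder.hand_in(): hands the job in, once; it reports no verdict.
Trained networks look in a picture, given as the dict that the camera call returned (one of the last four; its "shot" number tells which), for a name from the list of things; names that differ only in an ending like _2 or _b are one class to them, and where a whole thing is asked for, a point or a joint stands for the part that bears it (a point fixed in the world has none). Each returns a list of dicts, best first, with "conf" (0 to 1); they miss things now and then, are a little off and sometimes report something else, mostly with a low value. They report only what shows in the picture. A call takes as long as a camera call. They do not tell look-alikes from the thing itself.
- spotter.regions_of(picture, name): "region" (384x512 bool, what is visible of it) and "location" ([column, row] in pixels, amid what is visible of it).
The state is a dict: "time": time; "qpos": joint angles; "joint_velocities": joint speeds; "tau": joint torques, N m; "eef_pos": TCP position; "eef_rot": TCP orientation; "ft_force": force on the tool from outside, world axes, zero at the start; "moment": the same for the moment, N m; "opening": finger opening in m.
Only numpy, scipy, OpenCV 4.12 (cv2) and the standard library are available. Lean on these libraries where they do the work, as an engineer would, in place of code of your own. Each camera call takes 0.05 s, during which the arm holds its last target.

## Task

The feed screw is stuck in the barrel of the bench mincer. Set the small steel pan flat on the table under the mincer's open mouth, then push the screw right out into the pan with the slim white push rod, fed in through the hole at the back of the barrel, and lay the rod back down on the wooden board. Do not let the screw fall on the table, and leave the other parts and tools where they are.

Things in the scene. Friction and masses are not known exactly. Their poses are not given: they have to be found in the camera images.
- mincer: Aluminium bench mincer, bolted down, crank, ring nut and hole plate already off. Origin on the table under the barrel's middle; x = level barrel axis, out of the mouth; z up. Axis 82 mm up; barrel x = -42 to 42, outside 66 (rings 73), bore 50 mm. Foot x = -82 to -2, 86 wide; ahead of x = -2 nothing is lower than 45 mm. Hopper bowl 88 mm across, centred on x = 2, rim 176 mm up.
- mincer_hole (a point): Centre of the rear opening, where the rod goes in (mincer x = -54, z = 82 mm; axes as the mincer's): a round hole 28 mm across, through a boss 46 mm in outside diameter (x = -54 to -42) and the rear wall, straight into the barrel.
- mincer_mouth (a point): Centre of the open mouth (mincer x = 42, z = 82 mm), where the screw comes out; axes as the mincer's.
- drop_spot (a point): Point on the table 63 mm ahead of the mouth (mincer x = 105 mm), about where the middle of the screw comes to lie. A pan centred here, its long side along the barrel, has its near end tucked in under the mouth, clear of the foot.
- screw: Steel feed screw, 0.3 kg, jammed in the barrel: a steady push of 10 to 15 N moves it, and it falls clear once the rod's end is 10 to 20 mm past the mouth. It is greasy, friction 0.25. Origin on axis amid the flights; x = axis. Flights 48 mm in diameter, x = -40 to 40; shank 22 mm, x = -54 to -40; stud 12 mm, x = 40 to 64. Starts at mincer x = 7 mm (shank end 7 mm inside the rear hole).
- pan: Loose open steel pan, 186 x 136 x 34 mm (x, y, z) over its rim, about 0.3 kg. Origin at the centre of its underside, z up. Inside 168 x 118, floor 4 thick; the rim is 9 mm thick (from the inner face outwards) and 14 high, all round, and can be pinched from above. It slides easily on the table.
- board: Wooden cutting board, fixed, 320 x 260 x 20 mm (x, y, z). Origin at the centre of its underside.
- rod: Slim white plastic push rod, octagonal, 18 mm across the flats, 200 mm long, 55 g; lies on the board on one of its flats. Origin at its centre, x = its axis; both ends alike.
- rod_end_a (a point): Centre of the rod's end at x = +100 mm.
- rod_end_b (a point): Centre of the rod's end at x = -100 mm.
- ring_nut: Bystander: the mincer's aluminium ring nut with four lugs, 94 mm across, 24 high. Origin under its centre.
- hole_plate: Bystander: steel hole plate, 54 mm in diameter, 7 thick. Origin under its centre.
- crank: Bystander: the mincer's crank, lying; arm 135 mm long along x, wooden grip standing up at its +x end, 84 mm high. Origin under the arm's middle.
- stomper: Bystander: thick white plastic meat stomper standing on end, 44 mm in diameter (too thick for the hole), 176 high. Origin under its centre.
- spice_jar: Bystander: spice jar, 68 mm in diameter, 95 high. Origin under its centre.
- twine: Bystander: roll of twine, 68 mm in diameter, 67 high. Origin under its centre.
- scraper: Bystander: bench scraper lying flat, 83 x 100 mm, 18 high. Origin under it.
There are look-alikes about, which are no part of the job. Of the things that look like the rod, the smaller one is meant.

How it is judged:
By the outcome, as a careful person would: the job done as asked, in the order asked, and still so for the second after the job is handed in, with the robot touching nothing.
It also fails if it takes over 72 s, if anything falls off the work surface, if the arm or the gripper's body presses on something with over 40 N, if the wrist force passes 120 N, or if a joint passes its speed limit or range.

## Working session

There is one attempt and no reset: what is moved stays moved. The work goes in short steps, Python scripts to look and compute and a shell command to move; the robot and the scene stay as the last step left them, time stands still between calls to the robot, and variables do not carry over. Pictures are saved under pics/ and viewed, and the job is handed in when it is done.

```bash
mkdir -p pics; ls; python3 - <<'E'
from rig import monitor, camera
import cv2
print(monitor.observe())
for n in ["scene","side","wrist"]:
    c=camera(n); cv2.imwrite(f"pics/{n}0.png",c["color"]); print(n,c["shot"],c["intrinsics"].tolist(),c["dist"],c["R"].tolist(),c["t"])
E
```

```text
pics
{'time': 0.0, 'qpos': array([ 1.16492002e+00,  8.79392271e-02,  1.37228263e+00,  2.97458760e-05,
        1.68359052e+00, -1.03111841e-01]), 'joint_velocities': array([-0.0006117 , -0.00049225,  0.0005347 ,  0.00078811, -0.00030064,
        0.00067481]), 'tau': array([-1.07016353e-03, -3.51858974e+01, -3.13275111e+01, -1.06690891e-04,
        1.06847927e-02, -5.72382376e-06]), 'eef_pos': array([0.16378958, 0.5245182 , 0.23013335]), 'eef_rot': array([-0.47367294, -3.10508235,  0.00336211]), 'ft_force': array([ 0.00208547, -0.20824351, -0.1869791 ]), 'moment': array([ 0.02534681, -0.00899601,  0.00772417]), 'opening': 0.08534969857462084}
scene 1 [[432.96987866293904, 0.0, 251.1532158317221], [0.0, 432.96987866293904, 192.73551151814198], [0.0, 0.0, 1.0]] [-0.12536701  0.          0.          0.          0.        ] [[0.5240396073025451, 0.8516470757506661, 0.008930192804945685], [0.7124361713982135, -0.43258582446237903, -0.5525433975333155], [-0.4667088939174504, 0.2959168174327761, -0.8334362876062015]] [-0.36651236 -0.32298051  1.73557134]
side 2 [[466.74716719924976, 0.0, 251.66990241662106], [0.0, 466.74716719924976, 183.56490977995887], [0.0, 0.0, 1.0]] [-0.0674627  0.         0.         0.         0.       ] [[0.9956940699961871, -0.0917648182088086, -0.013135338348602867], [-0.06259354952495444, -0.5610175159628495, -0.8254340641994009], [0.06837665195295135, 0.8227019903476459, -0.5643456995014021]] [-0.56164637  0.1474721   1.41541828]
wrist 3 [[301.74779285550267, 0.0, 258.3993143740323], [0.0, 301.74779285550267, 189.25376707897655], [0.0, 0.0, 1.0]] [-0.06732243  0.          0.          0.          0.        ] [[0.29844650897211566, 0.9544252794231107, -0.0014378040461833698], [0.9079112479380943, -0.2834364787116564, 0.30880564826931245], [0.29432439102094565, -0.09346736614270806, -0.9511240740915432]] [-0.54793427 -0.04121349  0.38087811]
```

View pics/scene0.png

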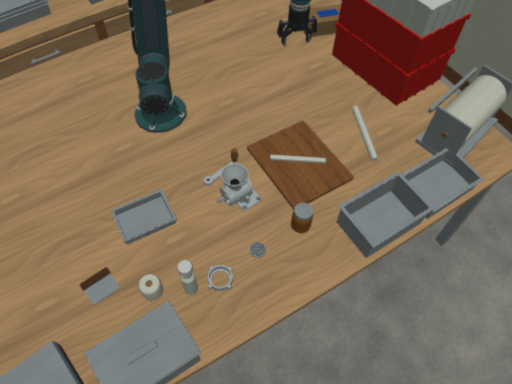

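View pics/side0.png

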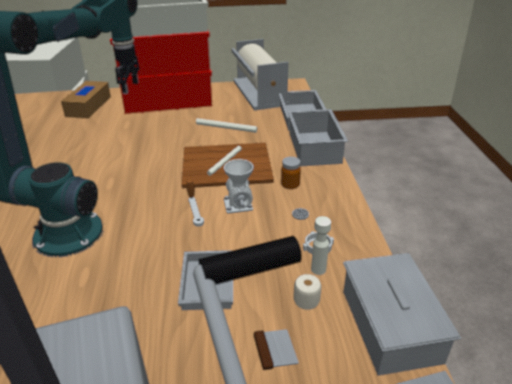

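View pics/wrist0.png

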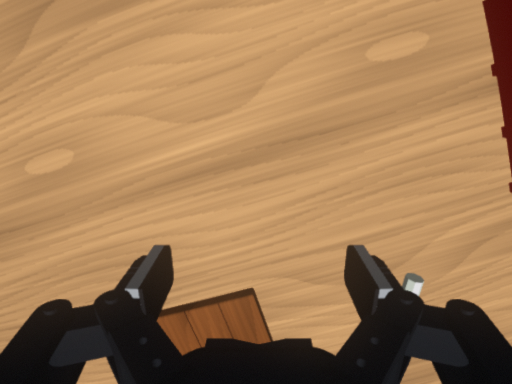

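```bash
cat > h.py <<'E'
import numpy as np, cv2
from rig import monitor, camera, workorder, spotter
def proj(c,P):
    P=np.atleast_2d(np.array(P,float)); rv,_=cv2.Rodrigues(np.array(c["R"]))
    return cv2.projectPoints(P,rv,np.array(c["t"],float),np.array(c["intrinsics"]),np.array(c["dist"],float))[0].reshape(-1,2)
def onplane(c,uv,z):
    uv=np.atleast_2d(np.array(uv,float)).reshape(-1,1,2)
    n=cv2.undistortPoints(uv,np.array(c["intrinsics"]),np.array(c["dist"],float)).reshape(-1,2)
    R=np.array(c["R"]);t=np.array(c["t"]); d=np.c_[n,np.ones(len(n))]@R; o=-R.T@t
    return o+d*((z-o[2])/d[:,2])[:,None]
def crop(c,x0,y0,x1,y1,f,name):
    im=c["color"][y0:y1,x0:x1]; cv2.imwrite("pics/"+name,cv2.resize(im,None,fx=f,fy=f,interpolation=cv2.INTER_CUBIC))
def T(x,y,z,yaw): 
    c,s=np.cos(yaw),np.sin(yaw); return np.array([[c,-s,0,x],[s,c,0,y],[0,0,1,z],[0,0,0,1]])
E
python3 - <<'E'
from h import *
c=camera("scene"); s=camera("side")
crop(c,190,110,370,240,4,"sc1.png"); crop(s,170,130,310,230,5,"sd1.png"); crop(c,100,180,190,250,7,"sc2.png")
for p in (c,s):
  for n in ["mincer","pan","board","rod","ring_nut","hole_plate","crank","stomper","spice_jar","twine","scraper","mincer_mouth","mincer_hole","rod_end_a","drop_spot","screw"]:
    for r in spotter.regions_of(p,n)[:3]:
        print(n,round(r["conf"],2),np.round(r["location"],1),r["region"].sum(),onplane(p,r["location"],0.0).round(3))
        if n in("pan","board","rod") and r["conf"]>.4:
            m=r["region"].astype(np.uint8); print("   ",cv2.boxPoints(cv2.minAreaRect(np.argwhere(m)[:,::-1].astype(np.float32))).round(1).tolist())
E
```

```text
mincer 0.67 [238.3 186.7] 1188 [[0.475 0.085 0.   ]]
pan 0.76 [141.6 216.3] 2182 [[ 0.408 -0.261  0.   ]]
    [[108.5, 210.5], [160.89999389648438, 185.8000030517578], [177.60000610351562, 221.5], [125.19999694824219, 246.10000610351562]]
board 0.58 [298.3 163.8] 4820 [[0.501 0.327 0.   ]]
    [[245.60000610351562, 147.60000610351562], [299.0, 106.0999984741211], [354.29998779296875, 177.1999969482422], [300.8999938964844, 218.6999969482422]]
board 0.55 [296.8 158.3] 256 [[0.477 0.337 0.   ]]
    [[270.79998779296875, 159.10000610351562], [271.1000061035156, 153.8000030517578], [324.20001220703125, 157.10000610351562], [323.8999938964844, 162.39999389648438]]
board 0.23 [146.2 287.3] 507 [[ 0.651 -0.353  0.   ]]
rod 0.6 [363.  136.7] 431 [[0.523 0.622 0.   ]]
    [[350.6000061035156, 106.80000305175781], [358.6000061035156, 104.0], [378.5, 160.10000610351562], [370.3999938964844, 163.0]]
rod 0.18 [ 98.1 283.6] 853 [[ 0.562 -0.481  0.   ]]
ring_nut 0.57 [222.8 271.6] 307 [[ 0.728 -0.123  0.   ]]
hole_plate 0.51 [259.6 246.1] 194 [[0.713 0.024 0.   ]]
crank 0.7 [218.2 175.3] 214 [[0.39
[... 1776 characters left out ...]
 [224.2 158.8] 203 [[0.495 0.374 0.   ]]
stomper 0.61 [319.4 245.6] 857 [[ 0.748 -0.141  0.   ]]
spice_jar 0.72 [288.  170.3] 548 [[0.721 0.268 0.   ]]
twine 0.58 [308.4 294.7] 809 [[ 0.681 -0.323 -0.   ]]
scraper 0.67 [274.2 350.3] 1296 [[ 0.572 -0.481  0.   ]]
mincer_mouth 0.7 [235.2 182.7] 1222 [[0.526 0.21  0.   ]]
mincer_hole 0.8 [237.5 182.1] 1141 [[0.534 0.212 0.   ]]
rod_end_a 0.73 [221.5 160.4] 165 [[0.484 0.364 0.   ]]
rod_end_a 0.66 [225.7 125.7] 328 [[0.513 0.644 0.   ]]
drop_spot 0.56 [239.3 184.8] 1126 [[0.539 0.195 0.   ]]
screw 0.56 [240.3 196.3] 163 [[0.538 0.127 0.   ]]
screw 0.54 [310.3 235.8] 207 [[ 0.731 -0.096  0.   ]]
screw 0.35 [235.7 185.6] 1209 [[0.526 0.192 0.   ]]
```

View pics/sc1.png

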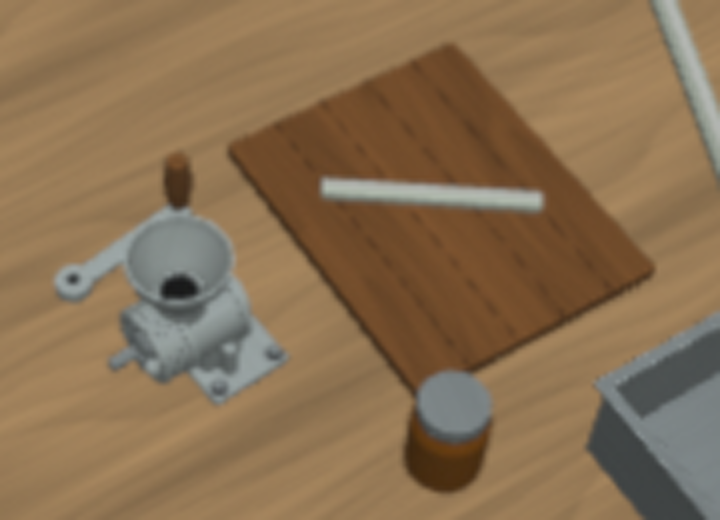

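View pics/sd1.png

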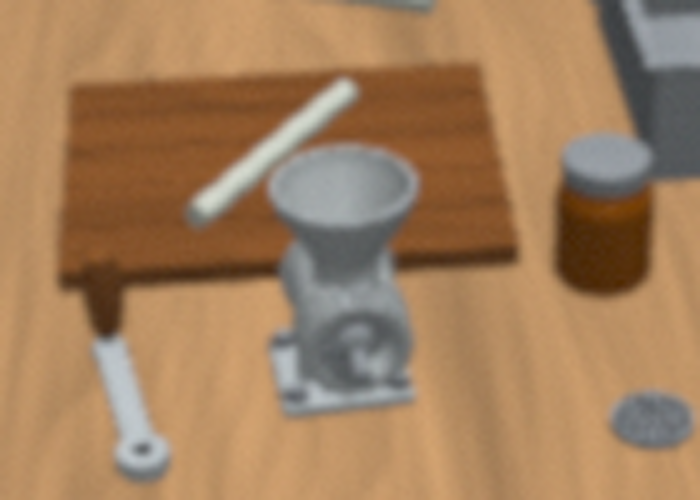

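View pics/sc2.png

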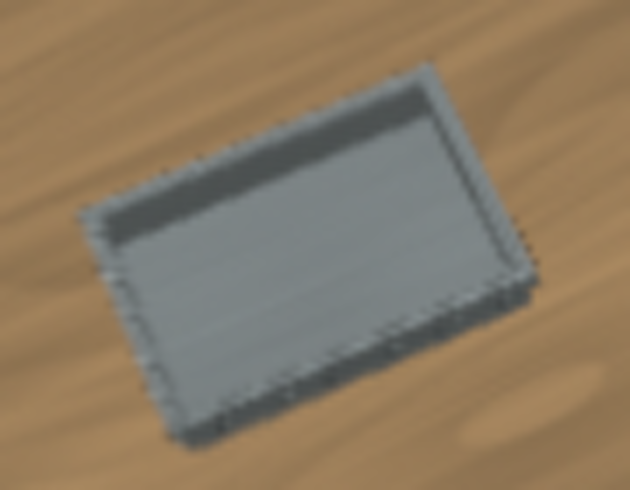

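```bash
python3 - <<'E'
from h import *
c=camera("scene"); s=camera("side"); w=camera("wrist")
print("wristcam pos",-(np.array(w["R"]).T@w["t"]))
f=lambda a,x0,y0,k:[(x0+(u+.5)/k-.5,y0+(v+.5)/k-.5) for u,v in a]
print("hopper",onplane(c,f([(179,260)],190,110,4),.176).round(4),onplane(s,f([(344,190)],170,130,5),.176).round(4))
print("foot scene",onplane(c,f([(286,356),(220,402)],190,110,4),.006).round(4).tolist())
print("foot side",onplane(s,f([(283,412),(412,400),(270,345)],170,130,5),.006).round(4).tolist())
print("rod scene",onplane(c,f([(323,187),(541,200)],190,110,4),.029).round(4).tolist())
print("rod side",onplane(s,f([(196,212),(348,90)],170,130,5),.029).round(4).tolist())
print("pan",onplane(c,f([(82,212),(430,65),(538,280),(175,435)],100,180,7),.034).round(4).tolist())
print("board",onplane(c,f([(230,150),(452,43),(654,268),(416,390)],190,110,4),.02).round(4).tolist())
print("crank",onplane(c,f([(72,280),(178,205)],190,110,4),.008).round(4).tolist())
E
```

```text
wristcam pos [0.08891147 0.54703433 0.3752974 ]
hopper [[0.5339 0.0385 0.176 ]] [[0.5297 0.0287 0.176 ]]
foot scene [[0.5625, 0.1248, 0.006], [0.5728, 0.0517, 0.006]]
foot side [[0.4868, 0.0392, 0.006], [0.5691, 0.0427, 0.006], [0.4816, 0.112, 0.006]]
rod scene [[0.4373, 0.2434, 0.029], [0.5527, 0.406, 0.029]]
rod side [[0.4365, 0.2435, 0.029], [0.554, 0.4012, 0.029]]
pan [[0.3534, -0.3417, 0.034], [0.3637, -0.1601, 0.034], [0.5018, -0.1684, 0.034], [0.4889, -0.3492, 0.034]]
board [[0.3497, 0.1973, 0.02], [0.3459, 0.4547, 0.02], [0.6624, 0.4525, 0.02], [0.6564, 0.1958, 0.02]]
crank [[0.3961, 0.0039, 0.008], [0.3723, 0.1275, 0.008]]
```

```bash
cat >> h.py <<'E'
from scipy.spatial.transform import Rotation as Ro
def pose():
    o=monitor.observe(); M=Ro.from_rotvec(o["eef_rot"]).as_matrix()
    return o,o["eef_pos"],M
def st():
    o,p,M=pose(); print("t",round(o["time"],2),"p",p.round(4),"a",round(np.arctan2(M[1,0],M[0,0]),4),"tilt",M[:,2].round(3),"open",round(o["opening"],4),"F",np.round(o["ft_force"],1),"q6",round(o["qpos"][5],2))
def go(p1,a1,nmin=1):
    """rows to p1,yaw a1 from the present pose: turns and shifts together"""
    o,p,M=pose(); a=np.arctan2(M[1,0],M[0,0]); da=(a1-a+np.pi)%(2*np.pi)-np.pi
    d=np.array(p1)-p; n=max(nmin,int(np.ceil(max(np.linalg.norm(d)/.038,abs(da)/.118))))
    print("n",n,"turn/row",round(-da/n,4)); 
    for i in range(n):
        b=a+da*i/n; x=np.array([np.cos(b),np.sin(b),0]); y=np.array([np.sin(b),-np.cos(b),0]); e=d/n*1000
        print([round(e@x,1),round(e@y,1),round(-e[2],1)],end=" ")
    print()
E
python3 - <<'E'
from h import *
st(); go((.40,.05,.33),3.08)
E
```

```text
t 2.0 p [0.164  0.525  0.2314] a 2.8388 tilt [ 0.  0. -1.] open 0.0853 F [0.3 0.1 0. ] q6 -0.1
n 15 turn/row -0.0161
[np.float64(-24.5), np.float64(-25.5), np.float64(-6.6)] [np.float64(-24.0), np.float64(-25.9), np.float64(-6.6)] [np.float64(-23.6), np.float64(-26.3), np.float64(-6.6)] [np.float64(-23.2), np.float64(-26.7), np.float64(-6.6)] [np.float64(-22.8), np.float64(-27.1), np.float64(-6.6)] [np.float64(-22.3), np.float64(-27.4), np.float64(-6.6)] [np.float64(-21.9), np.float64(-27.8), np.float64(-6.6)] [np.float64(-21.4), np.float64(-28.1), np.float64(-6.6)] [np.float64(-21.0), np.float64(-28.5), np.float64(-6.6)] [np.float64(-20.5), np.float64(-28.8), np.float64(-6.6)] [np.float64(-20.1), np.float64(-29.1), np.float64(-6.6)] [np.float64(-19.6), np.float64(-29.4), np.float64(-6.6)] [np.float64(-19.1), np.float64(-29.8), np.float64(-6.6)] [np.float64(-18.6), np.float64(-30.1), np.float64(-6.6)] [np.float64(-18.1), np.float64(-30.3), np.float64(-6.6)]
```

```bash
python3 -m pendant '[[1,[-24,-26,-12],-0.016],[1,[-24,-26,-12],-0.016],[1,[-24,-26,-12],-0.016],[1,[-23,-27,-10],-0.016],[1,[-23,-27,-10],-0.016],[1,[-22,-27,-7],-0.016],[1,[-22,-28,-7],-0.016],[1,[-21,-28,-7],-0.016],[1,[-21,-28,-7],-0.016],[1,[-20,-29,-5],-0.016],[1,[-20,-29,-3],-0.016],[1,[-20,-29,0],-0.016]]' && python3 -m pendant '[[1,[-19,-30,0],-0.016],[1,[-19,-30,0],-0.016],[1,[-18,-30,0],-0.016],[1,[0,0,0],0],[1,[0,0,0],0]]'
cat > look.py <<'E'
import sys
from h import *
n,f=sys.argv[1:3]; c=camera(n); cv2.imwrite("pics/"+f+".png",cv2.resize(c["color"],None,fx=1.5,fy=1.5,interpolation=cv2.INTER_CUBIC)); st()
import pickle; pickle.dump({k:c[k] for k in c},open(f+".pkl","wb"))
E
python3 look.py wrist w1
```

```text
time: 3.0
eef_pos: [0.3583, 0.1361, 0.327]
eef_rot: [0.133, 3.133, -0.003]
ft_force: [1.1, 0.7, -0.2]
opening: 0.0855
time: 3.42
eef_pos: [0.4114, 0.0309, 0.3287]
eef_rot: [0.073, 3.131, -0.006]
ft_force: [-0.4, 0.1, 0.7]
opening: 0.0853
t 3.47 p [0.4114 0.0311 0.3285] a 3.096 tilt [ 0.01  -0.005 -1.   ] open 0.0852 F [-0.1  0.1  0.4] q6 -1.59
```

View pics/w1.png

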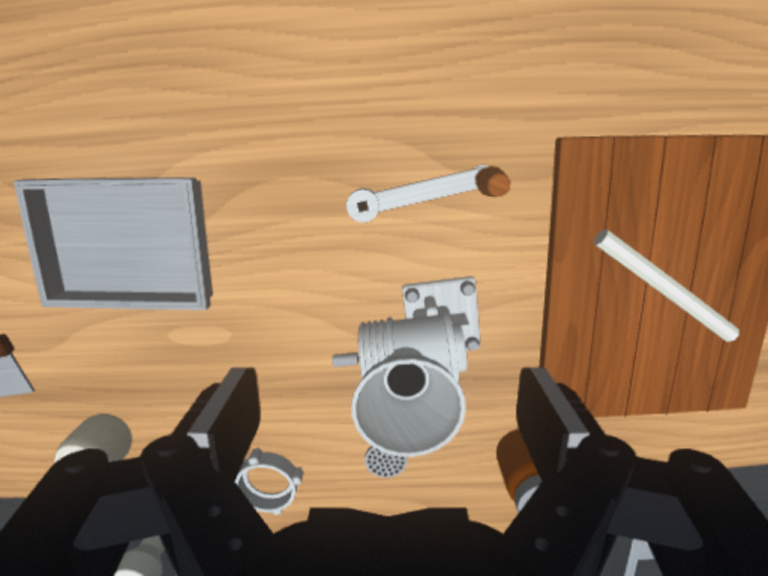

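```bash
cat > fit.py <<'E'
from h import *; import pickle
from scipy.optimize import least_squares
w=pickle.load(open("w1.pkl","rb"))
c=camera("scene"); s=camera("side")
g=lambda u,v,x0=0,y0=0,k=1.5:((u+.5)/k-.5+x0,(v+.5)/k-.5+y0)
obs=[(w,(-.002,-.043,.008),g(403,285)),(w,(-.082,-.043,.008),g(474,277)),(w,(.071,0,.082),g(333,360)),(w,(.002,0,.176),g(409,406)),
(c,(.002,0,.176),g(179,260,190,110,4)),(s,(.002,0,.176),g(344,190,170,130,5)),(c,(.071,0,.082),g(112,363,190,110,4)),
(c,(-.082,.043,.008),g(286,356,190,110,4)),(c,(-.002,.043,.008),g(220,402,190,110,4)),(s,(-.002,-.043,.006),g(283,412,170,130,5)),(s,(-.002,.043,.006),g(412,400,170,130,5))]
def res(p,raw=False):
    M=T(p[0],p[1],0,p[2]); r=[]
    for cam,P,uv in obs:
        q=(M@np.r_[P,1])[:3]; r.append((proj(cam,q)[0]-uv))
    return np.array(r) if raw else np.ravel(r)
r=least_squares(res,(.53,.035,-1.5),loss="soft_l1"); print(r.x.round(4),np.degrees(r.x[2]).round(2)); print(res(r.x,1).round(1).tolist())
rw=least_squares(lambda p:res(p)[:8],(.53,.035,-1.5)); print("wrist only",rw.x.round(4),np.degrees(rw.x[2]))
M=T(r.x[0],r.x[1],0,r.x[2])
for n,P in dict(hole=(-.054,0,.082),mouth=(.042,0,.082),drop=(.105,0,0)).items(): print(n,(M@np.r_[P,1])[:3].round(4))
print("pan",onplane(w,[g(15,181),g(196,178),g(211,306),g(42,307)],.034).round(4).tolist())
print("rod",onplane(w,[g(602,237),g(733,334)],.029).round(4).tolist())
print("crank",onplane(w,[g(362,205),g(490,190)],.004).round(4).tolist())
# overlay on the wrist view
im=cv2.resize(w["color"],None,fx=1.5,fy=1.5)
t=np.linspace(0,2*np.pi,40)
def draw(P,col):
    q=proj(w,(np.c_[P,np.ones(len(P))]@M.T)[:,:3])
    cv2.polylines(im,[np.int32(np.round((q+.5)*1.5-.5))],False,col,1)
draw(np.c_[.002+.044*np.cos(t),.044*np.sin(t),0*t+.176],(0,0,255))
for x,R in((.042,.0365),(-.042,.033),(-.054,.023)): draw(np.c_[0*t+x,R*np.cos(t),.082+R*np.sin(t)],(0,255,0))
draw(np.array([(-.002,-.043,.008),(-.082,-.043,.008),(-.082,.043,.008),(-.002,.043,.008),(-.002,-.043,.008)]),(255,0,0))
draw(np.array([(-.1,0,.082),(.105,0,.082)]),(0,255,255))
cv2.imwrite("pics/ov1.png",cv2.resize(im[250:480,300:520],None,fx=3,fy=3)[:600,:800])
E
python3 fit.py
```

```text
[ 0.5308  0.0411 -1.4909] -85.42
[[-0.9, -0.7], [0.9, -1.2], [0.4, -0.5], [-0.3, 1.1], [-0.3, -0.7], [0.2, -1.9], [-0.2, 0.6], [1.1, 0.5], [-1.2, 0.5], [0.3, -0.1], [1.2, -0.8]]
wrist only [ 0.5312  0.041  -1.4978] -85.81761745503717
hole [0.5265 0.0949 0.082 ]
mouth [ 0.5341 -0.0008  0.082 ]
drop [ 0.5392 -0.0636  0.    ]
pan [[0.3526, -0.3427, 0.034], [0.3625, -0.154, 0.034], [0.4942, -0.1613, 0.034], [0.4876, -0.3521, 0.034]]
rod [[0.4398, 0.244, 0.029], [0.5567, 0.4086, 0.029]]
crank [[0.4013, 0.0021, 0.004], [0.3917, 0.1341, 0.004]]
```

View pics/ov1.png

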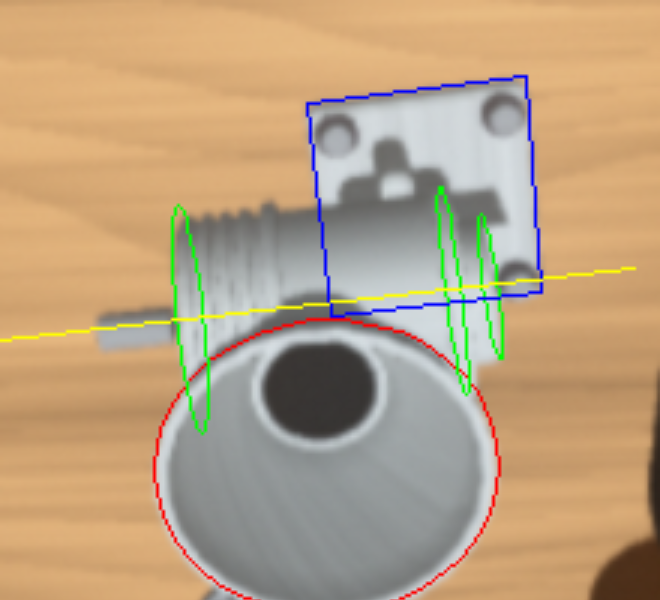

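```bash
python3 - <<'E'
from h import *
go((.421,-.342,.12),3.089)
E
```

```text
n 12 turn/row 0.0009
[np.float64(-2.2), np.float64(-31.2), np.float64(17.4)] [np.float64(-2.2), np.float64(-31.2), np.float64(17.4)] [np.float64(-2.2), np.float64(-31.2), np.float64(17.4)] [np.float64(-2.2), np.float64(-31.2), np.float64(17.4)] [np.float64(-2.3), np.float64(-31.2), np.float64(17.4)] [np.float64(-2.3), np.float64(-31.2), np.float64(17.4)] [np.float64(-2.3), np.float64(-31.2), np.float64(17.4)] [np.float64(-2.3), np.float64(-31.2), np.float64(17.4)] [np.float64(-2.4), np.float64(-31.2), np.float64(17.4)] [np.float64(-2.4), np.float64(-31.2), np.float64(17.4)] [np.float64(-2.4), np.float64(-31.2), np.float64(17.4)] [np.float64(-2.5), np.float64(-31.2), np.float64(17.4)]
```

```bash
python3 -m pendant '[[0,[-2,-31,14],0],[0,[-2,-31,17],0],[0,[-2,-31,18],0],[0,[-2,-31,18],0],[0,[-2,-31,18],0],[0,[-2,-31,18],0],[0,[-2,-31,18],0],[0,[-2,-31,18],0],[0,[-2,-31,18],0],[0,[-2,-31,18],0],[0,[-2,-31,18],0],[0,[0,-15,10],0]]' && python3 -m pendant '[[0,[0,0,0],0],[0,[0,0,0],0]]'
python3 look.py wrist w2;python3 - <<'E'
from h import *
go((.421,-.342,.12),3.089)
E
```

```text
time: 4.57
eef_pos: [0.4382, -0.314, 0.1278]
eef_rot: [-0.013, 3.107, -0.004]
ft_force: [0.4, 1.2, 0.4]
opening: 0.0429
time: 4.73
eef_pos: [0.4381, -0.3128, 0.1243]
eef_rot: [-0.014, 3.112, 0.003]
ft_force: [0.1, 0.4, 1.0]
opening: 0.0424
t 4.78 p [ 0.4382 -0.3124  0.1244] a -3.1317 tilt [ 0.03   0.002 -1.   ] open 0.0426 F [0.2 0.4 0.2] q6 -2.32
n 1 turn/row 0.0625
[np.float64(17.4), np.float64(-29.4), np.float64(4.4)]
```

View pics/w2.png

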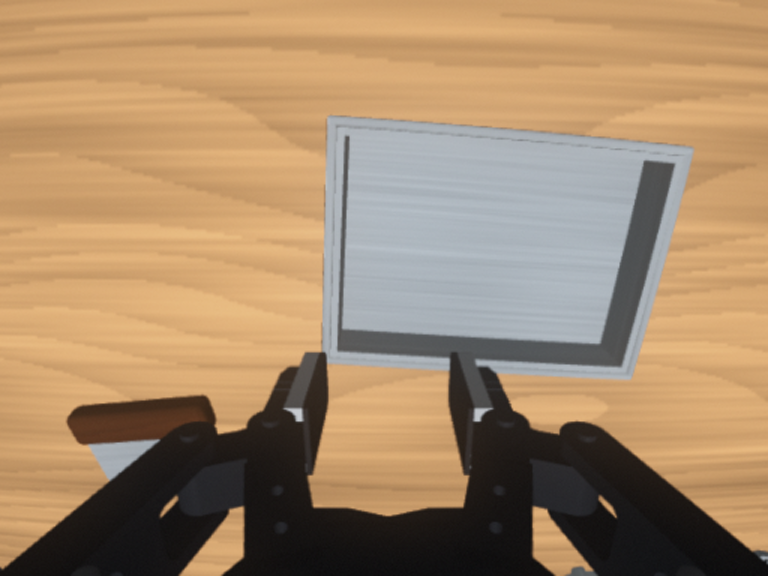

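```bash
python3 - <<'E'
from h import *; import pickle
w=pickle.load(open("w2.pkl","rb"))
g=lambda u,v:((u+.5)/1.5-.5,(v+.5)/1.5-.5)
P=onplane(w,[g(329,116),g(692,149),g(632,377),g(325,360)],.034); print(P.round(4).tolist())
for i in range(4): 
    d=P[(i+1)%4]-P[i]; print(np.linalg.norm(d).round(4),np.degrees(np.arctan2(d[1],d[0])).round(1))
C=P.mean(0); print(C)
st(); go((.420,-.342,.06),3.095,3)
E
```

```text
[[0.352, -0.3434, 0.034], [0.3638, -0.1595, 0.034], [0.4966, -0.1662, 0.034], [0.4854, -0.3502, 0.034]]
0.1843 86.3
0.133 -2.9
0.1843 -93.5
0.1336 177.1
[ 0.42444105 -0.25481732  0.034     ]
t 4.78 p [ 0.4382 -0.3124  0.1244] a -3.1317 tilt [ 0.03   0.002 -1.   ] open 0.0426 F [0.2 0.4 0.2] q6 -2.32
n 3 turn/row 0.0188
[np.float64(6.1), np.float64(-9.8), np.float64(21.5)] [np.float64(6.0), np.float64(-9.9), np.float64(21.5)] [np.float64(5.8), np.float64(-10.0), np.float64(21.5)]
```

```bash
python3 -m pendant '[[0,[6,-10,8],0.025],[0,[6,-10,8],0.025],[0,[6,-10,8],0.02],[0,[0,0,10],0],[0,[0,0,10],0],[0,[0,0,10],0],[0,[0,0,0],0],[0,[0,0,0],0]]'
python3 - <<'E'
from h import *
st(); go((.4193,-.3431,.010),3.082,3)
E
```

```text
time: 5.45
eef_pos: [0.422, -0.3405, 0.068]
eef_rot: [0.094, 3.105, 0.0]
ft_force: [0.2, 0.2, 1.1]
opening: 0.0429
t 5.45 p [ 0.422  -0.3405  0.068 ] a 3.0809 tilt [ 0.035 -0.001 -0.999] open 0.0429 F [0.2 0.2 1.1] q6 -2.31
n 3 turn/row -0.0004
[np.float64(0.9), np.float64(-0.9), np.float64(19.3)] [np.float64(0.9), np.float64(-0.9), np.float64(19.3)] [np.float64(0.9), np.float64(-0.9), np.float64(19.3)]
```

```bash
python3 -m pendant '[[0,[2,-1,12],0],[0,[1,-1,12],0],[0,[1,-1,12],0],[0,[0,0,10],0],[0,[0,0,6],0],[0,[0,0,3],0],[0,[0,0,0],0]]'
python3 look.py wrist w3
```

```text
time: 6.03
eef_pos: [0.4206, -0.3431, 0.0086]
eef_rot: [0.091, 3.104, -0.001]
ft_force: [-0.2, 0.0, 0.0]
opening: 0.0425
t 6.08 p [ 0.4207 -0.3433  0.009 ] a 3.0828 tilt [ 0.036 -0.002 -0.999] open 0.0428 F [-1.2  0.7 -0.1] q6 -2.32
```

View pics/w3.png

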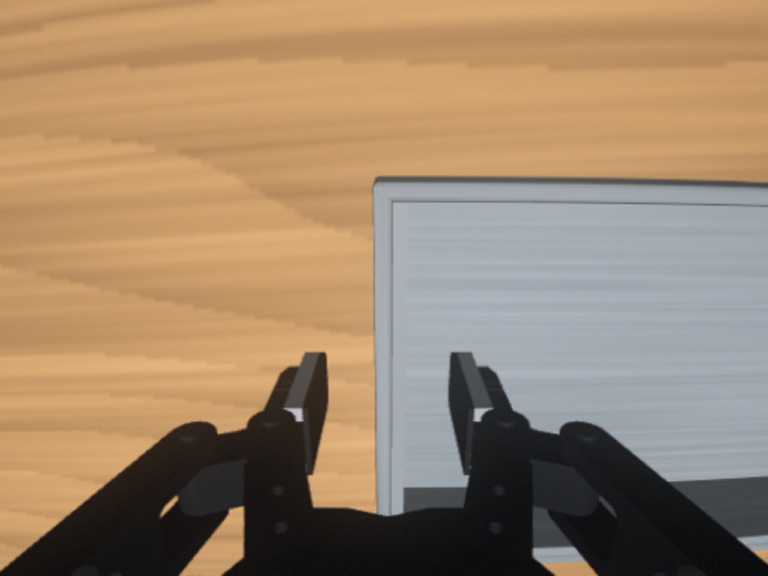

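```bash
python3 -m pendant '[[-1,[0,0,0],0],[-1,[0,0,0],0],[-1,[0,0,0],0],[-1,[0,0,0],0],[-1,[0,0,0],0],[-1,[0,0,0],0]]'
python3 - <<'E'
from h import *
st()
Mx,My,yaw=.5308,.0411,-1.4909
dr=np.array([Mx,My])+.105*np.array([np.cos(yaw),np.sin(yaw)])
f=dr+.0885*np.array([np.cos(yaw),np.sin(yaw)]); print("target",f,"a",yaw+3*np.pi/2-0)
go((f[0],f[1],.009),yaw+3*np.pi/2,12)
E
```

```text
time: 6.58
eef_pos: [0.4218, -0.344, 0.0112]
eef_rot: [0.09, 3.101, -0.005]
ft_force: [0.5, 0.2, -2.0]
opening: 0.0073
t 6.58 p [ 0.4218 -0.344   0.0112] a 3.0833 tilt [ 0.039 -0.004 -0.999] open 0.0073 F [ 0.5  0.2 -2. ] q6 -2.32
target [ 0.5462435  -0.15178273] a 3.22148898038469
n 12 turn/row -0.0115
[np.float64(-9.4), np.float64(16.6), np.float64(0.2)] [np.float64(-9.6), np.float64(16.5), np.float64(0.2)] [np.float64(-9.8), np.float64(16.4), np.float64(0.2)] [np.float64(-10.0), np.float64(16.3), np.float64(0.2)] [np.float64(-10.2), np.float64(16.1), np.float64(0.2)] [np.float64(-10.4), np.float64(16.0), np.float64(0.2)] [np.float64(-10.5), np.float64(15.9), np.float64(0.2)] [np.float64(-10.7), np.float64(15.8), np.float64(0.2)] [np.float64(-10.9), np.float64(15.7), np.float64(0.2)] [np.float64(-11.1), np.float64(15.5), np.float64(0.2)] [np.float64(-11.3), np.float64(15.4), np.float64(0.2)] [np.float64(-11.4), np.float64(15.3), np.float64(0.2)]
```

```bash
python3 -m pendant '[[-1,[-5,8,0.2],0],[-1,[-9,16,0.3],-0.012],[-1,[-10,16,0.3],-0.012],[-1,[-10,16,0.3],-0.012],[-1,[-10,16,0.3],-0.012],[-1,[-10,16,0.3],-0.012],[-1,[-5,8,0.2],-0.012],[-1,[0,0,0],0]]'
python3 look.py wrist w4; python3 - <<'E'
from h import *
go((.5462,-.1518,.009),3.2215,8)
E
```

```text
time: 7.25
eef_pos: [0.4875, -0.2466, 0.012]
eef_rot: [-0.023, 3.102, -0.015]
ft_force: [0.4, 0.2, -0.6]
opening: 0.0075
t 7.3 p [ 0.4871 -0.247   0.012 ] a -3.1273 tilt [ 0.04  -0.009 -0.999] open 0.0079 F [ 0.3  1.1 -1.7] q6 -2.17
n 8 turn/row -0.0082
[np.float64(-7.6), np.float64(11.8), np.float64(0.4)] [np.float64(-7.7), np.float64(11.7), np.float64(0.4)] [np.float64(-7.8), np.float64(11.7), np.float64(0.4)] [np.float64(-7.8), np.float64(11.6), np.float64(0.4)] [np.float64(-7.9), np.float64(11.5), np.float64(0.4)] [np.float64(-8.0), np.float64(11.5), np.float64(0.4)] [np.float64(-8.1), np.float64(11.4), np.float64(0.4)] [np.float64(-8.2), np.float64(11.3), np.float64(0.4)]
```

View pics/w4.png

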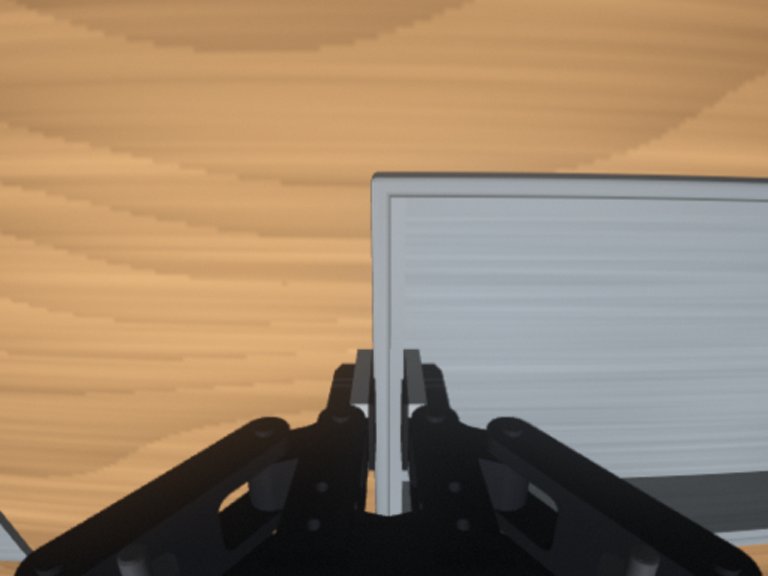

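```bash
python3 -m pendant '[[-1,[-6,8,0.3],-0.01],[-1,[-9,12,0.4],-0.01],[-1,[-9,12,0.4],-0.01],[-1,[-9,12,0.4],-0.01],[-1,[-9,12,0.4],-0.01],[-1,[-9,12,0.4],-0.01],[-1,[-8,12,0.3],-0.005],[-1,[-5,8,0.2],0],[-1,[0,0,0],0],[-1,[0,0,0],0]]'
python3 look.py side s5; python3 look.py scene c5; python3 - <<'E'
from h import *
go((.548,-.1518,.009),3.2215,2)
for n in("s5","c5"):
    im=cv2.imread(f"pics/{n}.png"); 
    im=im[200:420,240:500] if n=="s5" else im[200:420,180:460]
    cv2.imwrite(f"pics/{n}c.png",cv2.resize(im,None,fx=2.7,fy=2.7))
E
```

```text
time: 8.13
eef_pos: [0.5487, -0.1593, 0.0128]
eef_rot: [-0.115, 3.1, -0.026]
ft_force: [-0.8, -2.4, -0.5]
opening: 0.0076
t 8.18 p [ 0.5486 -0.1594  0.0128] a -3.0673 tilt [ 0.04  -0.015 -0.999] open 0.0079 F [-0.3  0.4 -1. ] q6 -2.03
t 8.23 p [ 0.5485 -0.1594  0.0127] a -3.0677 tilt [ 0.04  -0.015 -0.999] open 0.0077 F [0.2 0.6 0.8] q6 -2.03
n 2 turn/row -0.003
[np.float64(-0.0), np.float64(3.8), np.float64(1.8)] [np.float64(-0.1), np.float64(3.8), np.float64(1.8)]
```

View pics/s5c.png

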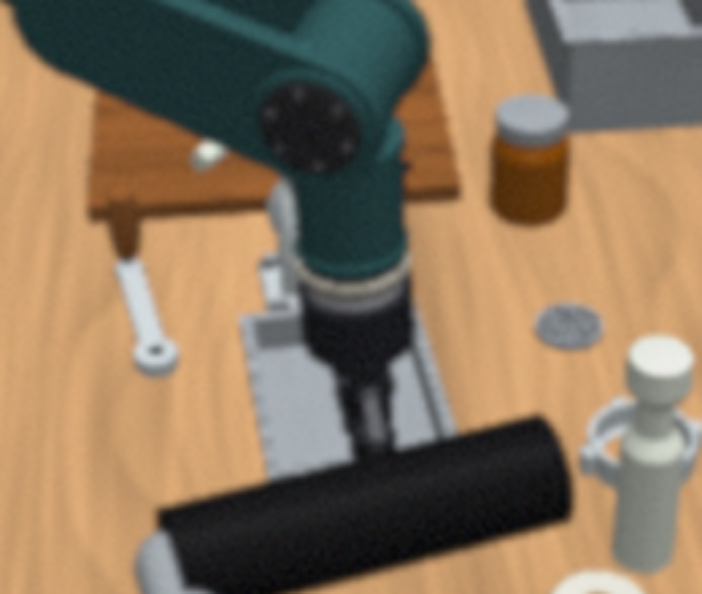

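View pics/c5c.png

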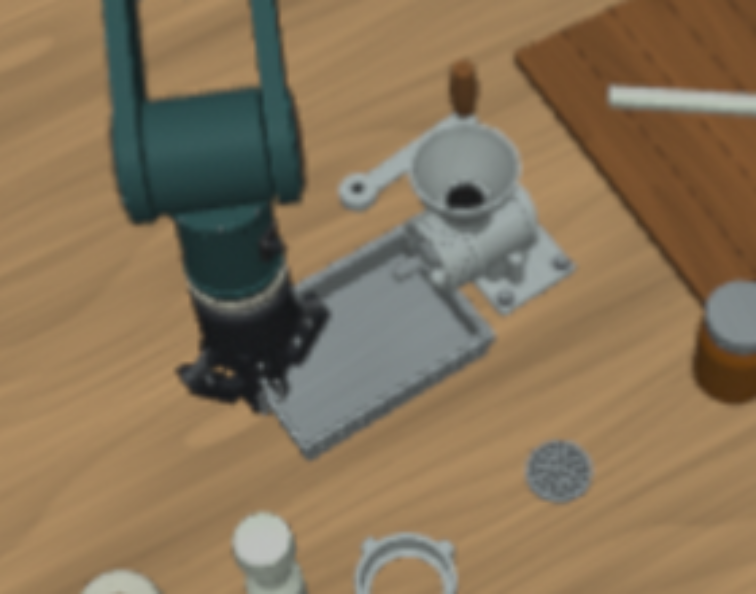

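```bash
python3 -m pendant '[[-1,[0,4,0.5],0],[-1,[0,4,1],0],[-1,[0,1,1],0],[-1,[0,0,0],0],[0,[0,0,0],0],[0,[0,0,0],0],[0,[0,0,0],0],[0,[0,0,0],0]]'
python3 look.py scene c6; python3 - <<'E'
from h import *
c=camera("scene"); crop(c,140,140,250,220,7,"c6c.png")
E
```

```text
time: 8.9
eef_pos: [0.5474, -0.1529, 0.0107]
eef_rot: [-0.108, 3.099, -0.03]
ft_force: [0.4, -1.1, 0.4]
opening: 0.0425
t 8.95 p [ 0.5474 -0.1529  0.0107] a -3.0718 tilt [ 0.042 -0.018 -0.999] open 0.0427 F [-0.2  1.   0.6] q6 -2.01
```

View pics/c6c.png

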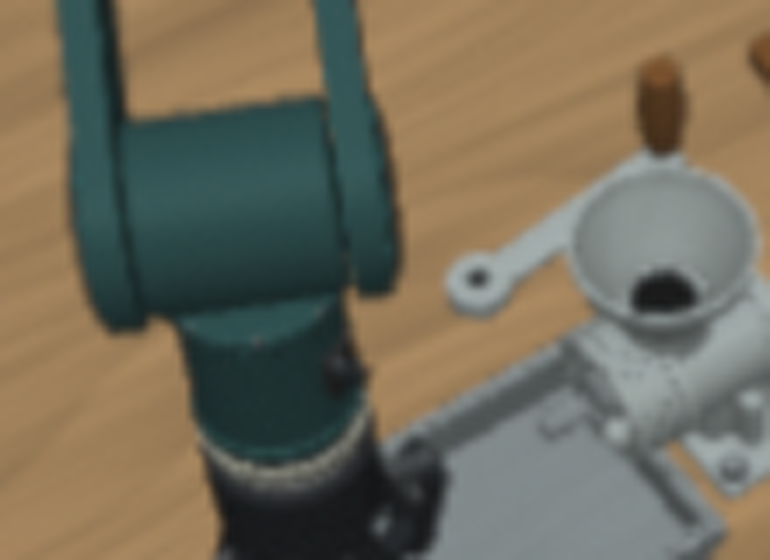

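```bash
python3 -m pendant '[[0,[0,0,-10],0],[0,[0,0,-20],0],[0,[0,0,-30],0],[0,[0,0,-30],0],[0,[0,0,-30],0],[0,[0,0,-30],0],[0,[0,0,-30],0],[0,[0,0,-30],0],[0,[0,0,-30],0],[0,[0,0,-20],0],[0,[0,0,0],0]]'
python3 look.py wrist w7
```

```text
time: 9.92
eef_pos: [0.5334, -0.1467, 0.2868]
eef_rot: [-0.109, 3.102, -0.028]
ft_force: [-0.8, 0.1, 0.5]
opening: 0.0424
t 9.97 p [ 0.5331 -0.1466  0.2851] a -3.0712 tilt [ 0.036 -0.016 -0.999] open 0.0425 F [0.7 0.3 0.7] q6 -2.01
```

View pics/w7.png

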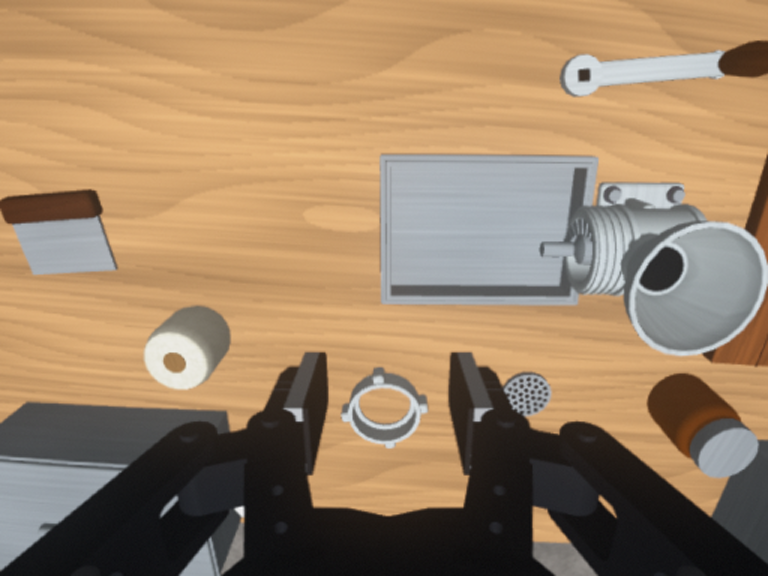

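```bash
python3 - <<'E'
from h import *; import pickle
w=pickle.load(open("w7.pkl","rb"))
g=lambda u,v:((u+.5)/1.5-.5,(v+.5)/1.5-.5)
P=onplane(w,[g(380,154),g(597,157),g(577,303),g(380,304)],.034)
M=T(.5308,.0411,0,-1.4909)
print((np.linalg.inv(M)@np.c_[P,np.ones(4)].T).T.round(4).tolist())
print("rod a2")
st(); go((.5,.30,.30),.95)
print("stud",(proj(w,(M@[.071,0,.082,1])[:3])+.5)*1.5-.5)
E
```

```text
[[0.1997, -0.069, 0.034, 1.0], [0.0156, -0.0664, 0.034, 1.0], [0.0158, 0.0675, 0.034, 1.0], [0.2019, 0.0678, 0.034, 1.0]]
rod a2
t 9.97 p [ 0.5331 -0.1466  0.2851] a -3.0712 tilt [ 0.036 -0.016 -0.999] open 0.0425 F [0.7 0.3 0.7] q6 -2.01
n 20 turn/row 0.1131
[np.float64(0.1), np.float64(22.4), np.float64(-0.7)] [np.float64(2.6), np.float64(22.2), np.float64(-0.7)] [np.float64(5.1), np.float64(21.8), np.float64(-0.7)] [np.float64(7.5), np.float64(21.1), np.float64(-0.7)] [np.float64(9.9), np.float64(20.1), np.float64(-0.7)] [np.float64(12.1), np.float64(18.9), np.float64(-0.7)] [np.float64(14.1), np.float64(17.4), np.float64(-0.7)] [np.float64(16.0), np.float64(15.7), np.float64(-0.7)] [np.float64(17.7), np.float64(13.8), np.float64(-0.7)] [np.float64(19.1), np.float64(11.7), np.float64(-0.7)] [np.float64(20.3), np.float64(9.5), np.float64(-0.7)] [np.float64(21.2), np.float64(7.1), np.float64(-0.7)] [np.float64(21.9), np.float64(4.7), np.float64(-0.7)] [np.float64(22.3), np.float64(2.2), np.float64(-0.7)] [np.float64(22.4), np.float64(-0.4), np.float64(-0.7)] [np.float64(22.2), np.float64(-2.9), np.float64(-0.7)] [np.float64(21.7), np.float64(-5.4), np.float64(-0.7)] [np.float64(21.0), np.float64(-7.8), np.float64(-0.7)] [np.float64(20.0), np.float64(-10.1), np.float64(-0.7)] [np.float64(18.7), np.float64(-12.3), np.float64(-0.7)] 
stud [[541.86029682 247.68861603]]
```

```bash
python3 -m pendant '[[0,[0,22,-1],0.11],[0,[3,22,-1],0.115],[0,[5,22,-1],0.115],[0,[8,21,-1],0.115],[0,[10,20,-1],0.115],[0,[12,19,-1],0.115],[0,[14,17,-1],0.115],[0,[16,16,-1],0.115],[0,[18,14,-1],0.115],[0,[19,12,-1],0.115],[0,[20,10,-1],0.115],[0,[0,0,0],0]]'
python3 - <<'E'
from h import *
st(); go((.54,.385,.20),.95)
E
```

```text
time: 10.97
eef_pos: [0.514, 0.1092, 0.2697]
eef_rot: [1.845, 2.532, -0.017]
ft_force: [-0.5, -0.6, 0.2]
opening: 0.0424
t 10.97 p [0.514  0.1092 0.2697] a 1.8821 tilt [ 0.001 -0.014 -1.   ] open 0.0424 F [-0.5 -0.6  0.2] q6 -0.2
n 8 turn/row 0.1165
[np.float64(31.8), np.float64(13.7), np.float64(8.7)] [np.float64(33.2), np.float64(9.9), np.float64(8.7)] [np.float64(34.1), np.float64(5.9), np.float64(8.7)] [np.float64(34.6), np.float64(1.9), np.float64(8.7)] [np.float64(34.6), np.float64(-2.1), np.float64(8.7)] [np.float64(34.1), np.float64(-6.1), np.float64(8.7)] [np.float64(33.1), np.float64(-10.0), np.float64(8.7)] [np.float64(31.8), np.float64(-13.8), np.float64(8.7)]
```

```bash
python3 -m pendant '[[0,[30,14,4],0.11],[0,[33,10,6],0.116],[0,[34,6,8],0.116],[0,[34,2,8],0.116],[0,[34,-2,8],0.116],[0,[34,-6,9],0.116],[0,[30,-10,12],0.116],[0,[16,-7,12],0.116],[0,[0,0,0],0],[0,[0,0,0],0]]'
python3 look.py wrist w8; python3 - <<'E'
from h import *
go((.5405,.3855,.06),.948)
E
```

```text
time: 11.8
eef_pos: [0.5352, 0.3634, 0.1755]
eef_rot: [2.793, 1.396, -0.055]
ft_force: [-0.9, 0.2, -0.7]
opening: 0.0426
t 11.85 p [0.5349 0.3629 0.1749] a 0.9262 tilt [-0.024 -0.032 -0.999] open 0.0424 F [-0.9  0.5 -0.6] q6 1.16
n 4 turn/row -0.0054
[np.float64(5.4), np.float64(-2.3), np.float64(28.7)] [np.float64(5.4), np.float64(-2.2), np.float64(28.7)] [np.float64(5.4), np.float64(-2.2), np.float64(28.7)] [np.float64(5.4), np.float64(-2.2), np.float64(28.7)]
```

View pics/w8.png

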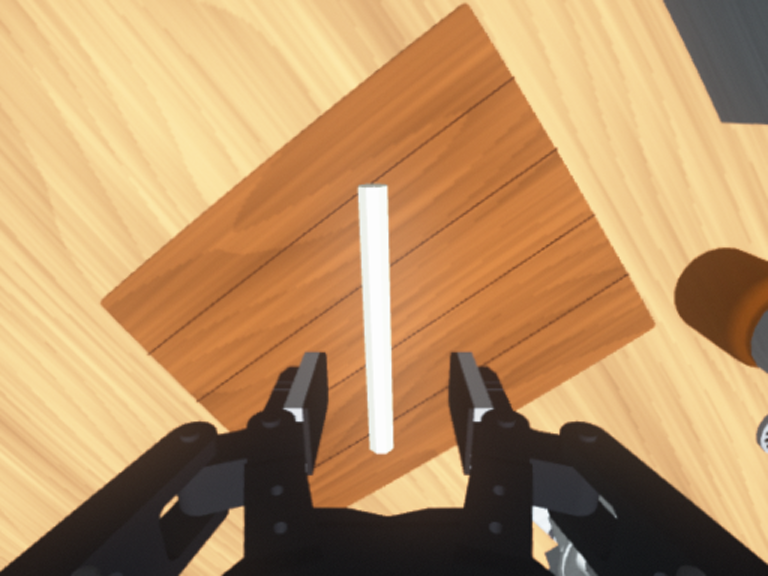

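```bash
cat >> h.py <<'E'
def gt(p1,a1,n):
    """per-row shift in the tool axes as they stand (tilt included), no turn; plus the total turn"""
    o,p,M=pose(); a=np.arctan2(M[1,0],M[0,0]); da=(a1-a+np.pi)%(2*np.pi)-np.pi
    e=M.T@(np.array(p1)-p)*1000; print("total",e.round(1),"per row",(e/n).round(2),"turn total",round(-da,3))
E
python3 - <<'E'
from h import *; import pickle
w=pickle.load(open("w8.pkl","rb"))
g=lambda u,v:((u+.5)/1.5-.5,(v+.5)/1.5-.5)
P=onplane(w,[g(373,186),g(381,449)],.031); d=P[0]-P[1]; print(P.round(4).tolist(),np.linalg.norm(d),np.arctan2(d[1],d[0]))
print(onplane(w,[g(373,186),g(381,449)],.038).round(4).tolist())
gt((.5405,.3855,.06),.948,1)
E
```

```text
[[0.5554, 0.4032, 0.031], [0.4367, 0.2386, 0.031]] 0.20294743282154445 0.9459869791485552
[[0.5561, 0.4039, 0.038], [0.4403, 0.2433, 0.038]]
total [ 26.1  -9.1 114. ] per row [ 26.07  -9.09 113.96] turn total -0.022
```

```bash
python3 -m pendant '[[0,[4,-2,12],-0.01],[0,[6,-2,20],-0.01],[0,[6,-2,20],0],[0,[5,-2,20],0],[0,[4,-1,20],0],[0,[0,0,14],0],[0,[0,0,8],0],[0,[0,0,0],0]]'
python3 look.py wrist w9; python3 - <<'E'
from h import *
gt((.5408,.3845,.023),.947,1)
E
```

```text
time: 12.52
eef_pos: [0.5452, 0.3752, 0.0591]
eef_rot: [2.775, 1.428, -0.043]
ft_force: [-0.9, -1.0, -0.1]
opening: 0.0427
t 12.57 p [0.5456 0.3753 0.0601] a 0.9503 tilt [-0.014 -0.03  -0.999] open 0.0426 F [ 0.2  0.4 -0.1] q6 1.15
total [ 5.9 -9.5 36.9] per row [ 5.94 -9.5  36.86] turn total 0.003
```

View pics/w9.png

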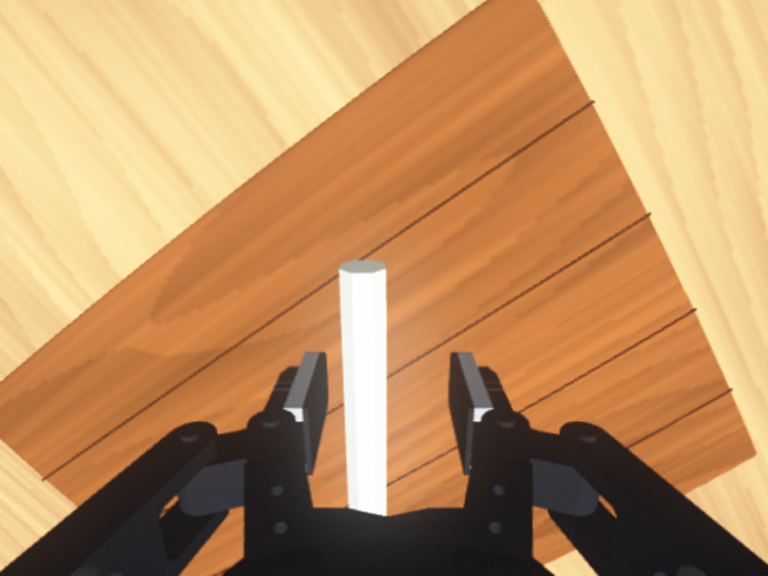

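```bash
python3 -m pendant '[[0,[3,-5,4],0],[0,[3,-5,8],0],[0,[0,0,10],0],[0,[0,0,9],0],[0,[0,0,4],0],[0,[0,0,0],0]]'
python3 look.py wrist w10; python3 - <<'E'
from h import *
gt((.5408,.3845,.023),.947,1)
E
```

```text
time: 13.07
eef_pos: [0.5432, 0.3868, 0.0276]
eef_rot: [2.776, 1.429, -0.025]
ft_force: [-0.1, -0.2, 0.0]
opening: 0.0424
t 13.12 p [0.5432 0.3868 0.0278] a 0.9507 tilt [-0.005 -0.025 -1.   ] open 0.0429 F [-0.6 -0.4 -0.6] q6 1.17
total [-3.1 -0.7  4.9] per row [-3.15 -0.7   4.87] turn total 0.004
```

View pics/w10.png

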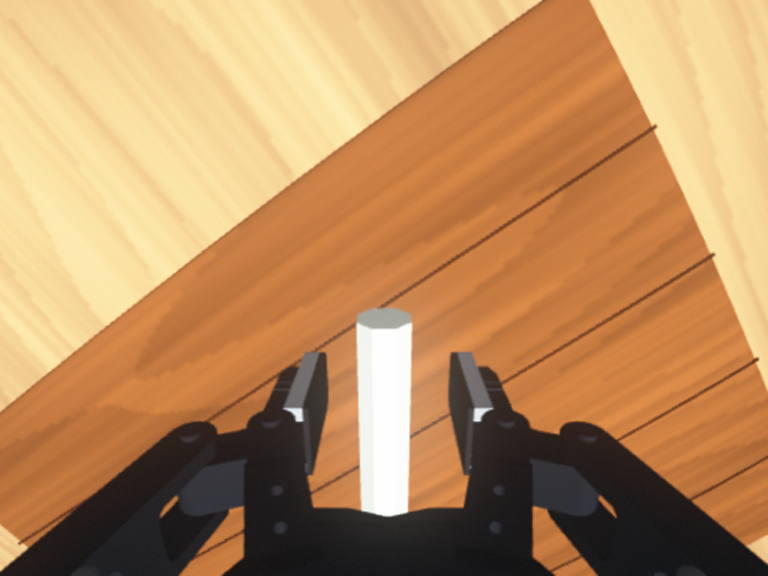

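```bash
python3 -m pendant '[[0,[-2,0,3],0],[0,[0,0,1.5],0],[-1,[0,0,0],0],[-1,[0,0,0],0],[-1,[0,0,0],0],[-1,[0,0,0],0],[-1,[0,0,0],0]]'
python3 -c "
from h import *
st()"
```

```text
time: 13.7
eef_pos: [0.543, 0.3853, 0.0247]
eef_rot: [2.776, 1.429, -0.02]
ft_force: [0.1, -0.4, -0.4]
opening: 0.0162
t 13.7 p [0.543  0.3853 0.0247] a 0.9506 tilt [-0.002 -0.023 -1.   ] open 0.0162 F [ 0.1 -0.4 -0.4] q6 1.17
```

```bash
python3 -m pendant '[[-1,[0,0,-8],0],[-1,[0,0,-20],0],[-1,[0,0,-20],0],[-1,[0,0,-8],0],[-1,[0,0,0],-0.06],[-1,[0,0,0],-0.11],[-1,[0,0,0],-0.11],[-1,[0,0,0],-0.11],[-1,[0,0,0],-0.11],[-1,[0,0,0],-0.11],[-1,[0,0,0],-0.07],[-1,[0,0,0],0]]'
python3 - <<'E'
from h import *
st(); gt((.5087,.3123,.0777),1.654,6)
E
```

```text
time: 14.7
eef_pos: [0.5436, 0.3871, 0.0865]
eef_rot: [2.105, 2.312, -0.025]
ft_force: [-0.5, -0.2, -0.2]
opening: 0.0161
t 14.7 p [0.5436 0.3871 0.0865] a 1.6644 tilt [-0.    -0.021 -1.   ] open 0.0161 F [-0.5 -0.2 -0.2] q6 0.45
total [-71.  -41.7  10.4] per row [-11.83  -6.95   1.74] turn total 0.01
```

```bash
python3 -m pendant '[[-1,[-6,-4,0],0.005],[-1,[-12,-8,2],0.005],[-1,[-12,-8,2],0],[-1,[-12,-8,2],0],[-1,[-12,-7,2],0],[-1,[-10,-5,2],0],[-1,[0,0,0],0],[-1,[0,0,0],0]]'
python3 look.py wrist w11; python3 look.py scene c11; python3 look.py side s11;  python3 - <<'E'
from h import *
gt((.5087,.3123,.0777),1.654,1)
im=cv2.imread("pics/c11.png"); cv2.imwrite("pics/c11c.png",cv2.resize(im[150:390,300:560],None,fx=2.5,fy=2.5))
im=cv2.imread("pics/s11.png"); cv2.imwrite("pics/s11c.png",cv2.resize(im[150:350,240:500],None,fx=3,fy=3))
E
```

```text
time: 15.37
eef_pos: [0.5054, 0.315, 0.0777]
eef_rot: [2.135, 2.284, -0.026]
ft_force: [-0.6, 0.1, -0.2]
opening: 0.0158
t 15.42 p [0.5054 0.3151 0.0777] a 1.6386 tilt [-0.001 -0.022 -1.   ] open 0.016 F [ 0.3  0.8 -0.8] q6 0.41
t 15.47 p [0.5057 0.3156 0.0778] a 1.6394 tilt [-0.    -0.022 -1.   ] open 0.0158 F [0.6 0.5 0. ] q6 0.41
t 15.52 p [0.5059 0.3159 0.0778] a 1.6399 tilt [-0.    -0.022 -1.   ] open 0.0159 F [ 0.5  0.1 -0.8] q6 0.41
total [-3.8  2.5  0.2] per row [-3.76  2.55  0.15] turn total -0.014
```

View pics/w11.png

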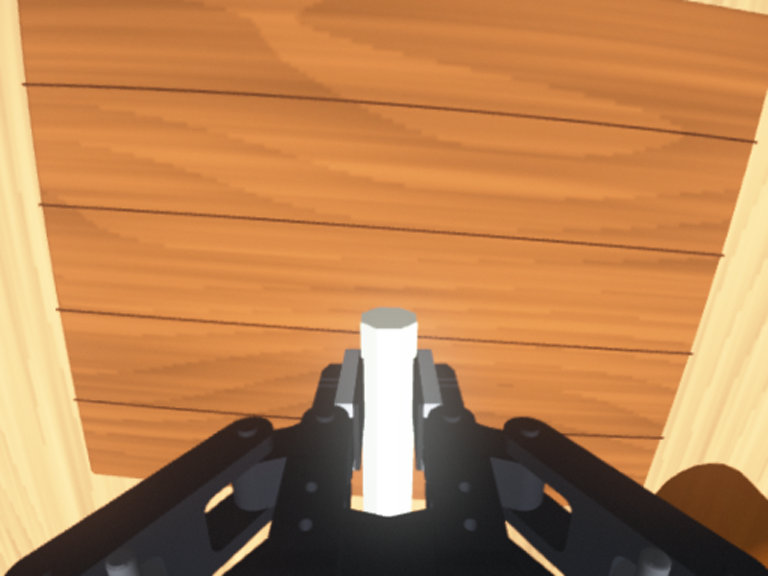

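View pics/c11c.png

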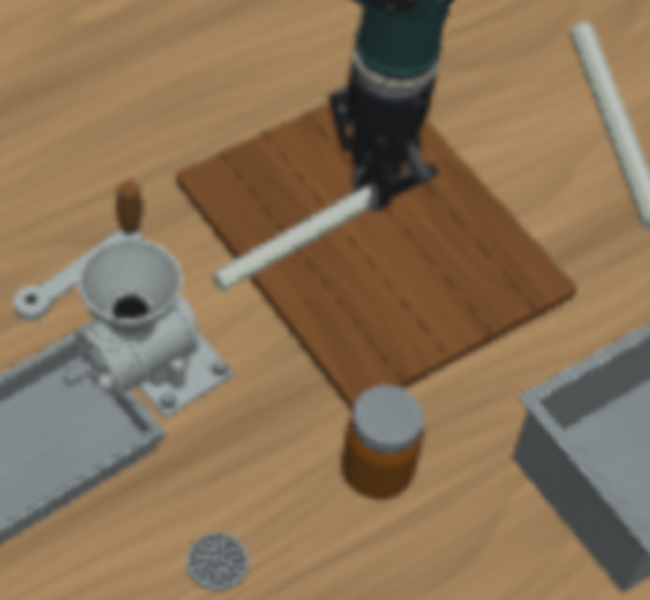

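View pics/s11c.png

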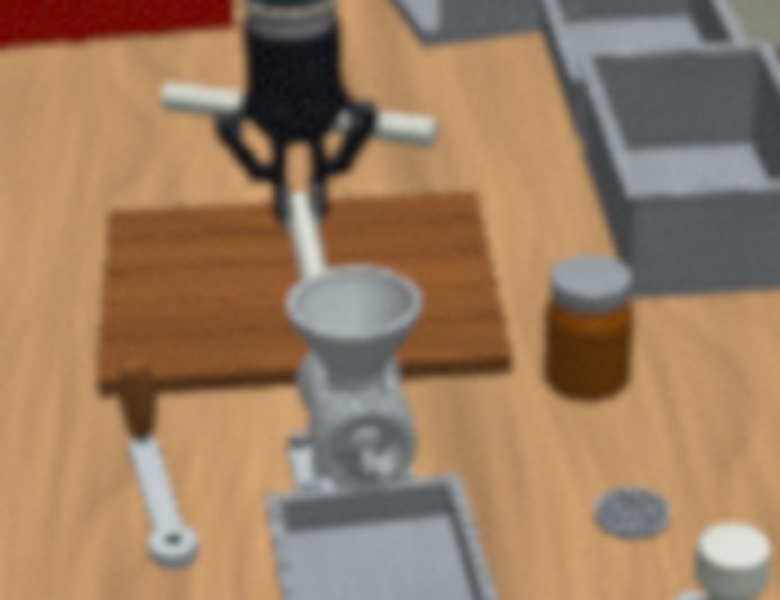

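```bash
cat > ov.py <<'E'
from h import *; import sys
M=T(.5308,.0411,0,-1.4909)
o,p,R=pose()
name=sys.argv[1]
x0,y0,x1,y1,k=map(int,sys.argv[2:7]); c=camera(sys.argv[7])
im=cv2.resize(c["color"][y0:y1,x0:x1],None,fx=k,fy=k,interpolation=cv2.INTER_CUBIC)
t=np.linspace(0,2*np.pi,40)
def d3(P,col):
    q=(proj(c,P)-[x0,y0]+.5)*k-.5; cv2.polylines(im,[np.int32(q.round())],False,col,1)
def draw(P,col): d3((np.c_[P,np.ones(len(P))]@M.T)[:,:3],col)
draw(np.c_[.002+.044*np.cos(t),.044*np.sin(t),0*t+.176],(0,0,255))
for x,r in((.042,.0365),(-.042,.033),(-.054,.023),(-.054,.014)): draw(np.c_[0*t+x,r*np.cos(t),.082+r*np.sin(t)],(0,255,0))
draw(np.array([(-.2,0,.082),(-.054,0,.082)]),(0,255,255))
# rod, level, gripped at TCP + 4.3 mm
ax=-R[:,0].copy(); ax[2]=0; ax/=np.linalg.norm(ax); c0=p+np.array([0,0,.0043])
for s in (.1768,-.0232): 
    u=np.cross([0,0,1],ax); d3(c0+s*ax+.009*(np.outer(np.cos(t),u)+np.outer(np.sin(t),[0,0,1])),(255,0,255))
d3(np.array([c0+.1768*ax,c0-.0232*ax]),(255,0,255))
cv2.imwrite("pics/"+name,im)
tip=np.linalg.inv(M)@np.r_[c0+.1768*ax,1]; tail=np.linalg.inv(M)@np.r_[c0-.0232*ax,1]; print("tip in mincer",tip[:3].round(4),"tail",tail[:3].round(4)); st()
E
python3 ov.py ov2.png 210 130 310 205 8 scene; python3 ov.py ov3.png 220 120 290 190 8 side
```

```text
tip in mincer [-0.0991 -0.0048  0.0821] tail [-0.2991 -0.0026  0.0821]
t 15.57 p [0.506  0.316  0.0778] a 1.6402 tilt [-0.    -0.022 -1.   ] open 0.0159 F [-0.7  0.5 -1.3] q6 0.41
tip in mincer [-0.0992 -0.0047  0.0821] tail [-0.2992 -0.0026  0.0821]
t 15.62 p [0.506  0.316  0.0777] a 1.6404 tilt [-0.    -0.022 -1.   ] open 0.0158 F [-0.5 -0.7 -1.5] q6 0.41
```

View pics/ov2.png

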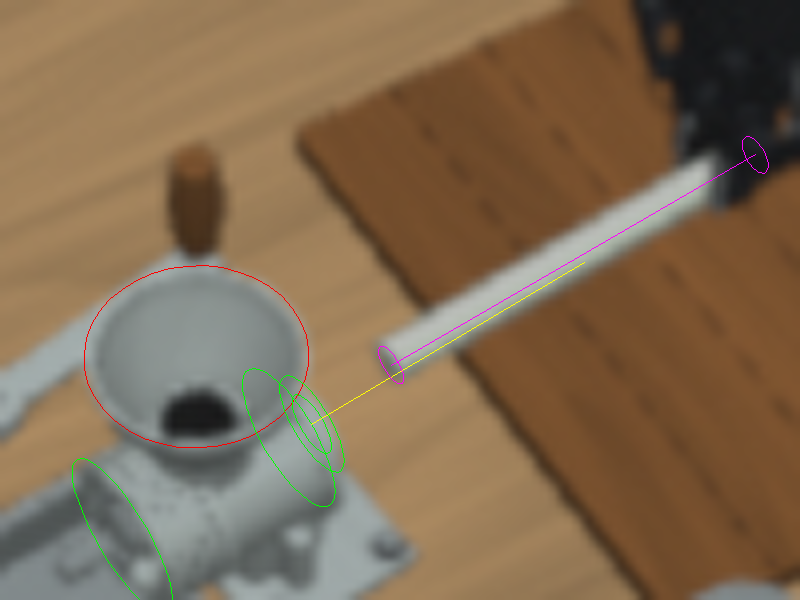

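View pics/ov3.png

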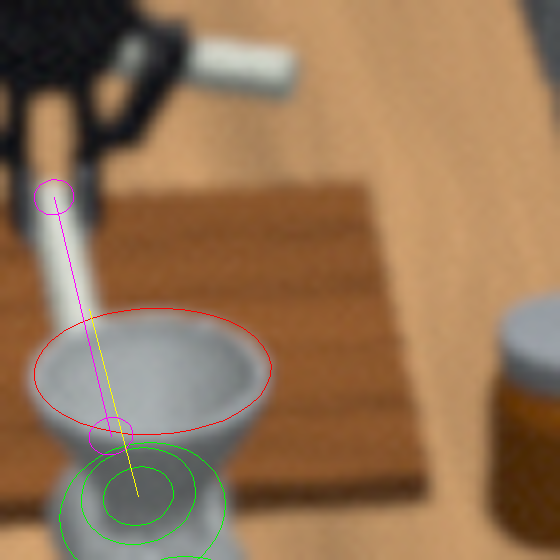

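```bash
cat > rodfit.py <<'E'
from h import *
def rodline(cam,box):
    c=camera(cam); x0,y0,x1,y1=box; im=c["color"][y0:y1,x0:x1].astype(int)
    m=(im.min(2)>140)&((im.max(2)-im.min(2))<35)
    n,l,stt,_=cv2.connectedComponentsWithStats(m.astype(np.uint8)); i=1+np.argmax(stt[1:,4]); q=np.argwhere(l==i)[:,::-1]+[x0,y0]
    vx,vy,cx,cy=cv2.fitLine(q.astype(np.float32),cv2.DIST_L2,0,.01,.01).ravel(); 
    s=(q-[cx,cy])@[vx,vy]; print(cam,len(q),"ends",(np.array([cx,cy])+s.min()*np.array([vx,vy])).round(1),(np.array([cx,cy])+s.max()*np.array([vx,vy])).round(1))
    return c,np.array([[cx-12*vx,cy-12*vy],[cx+12*vx,cy+12*vy]])
def plane(c,l):
    n=cv2.undistortPoints(l.reshape(-1,1,2),np.array(c["intrinsics"]),np.array(c["dist"],float)).reshape(-1,2)
    d=np.c_[n,np.ones(2)]@np.array(c["R"]); return np.cross(d[0],d[1]),-np.array(c["R"]).T@c["t"]
def line3(b1,b2):
    (n1,o1),(n2,o2)=plane(*rodline("scene",b1)),plane(*rodline("side",b2))
    d=np.cross(n1,n2); d/=np.linalg.norm(d); d*=-np.sign(d[1])
    P=lambda y: np.linalg.solve(np.array([n1,n2,[0,1,0]]),[n1@o1,n2@o2,y])
    return d,P
if __name__=="__main__":
    d,P=line3((255,140,302,180),(222,140,235,165))
    print("dir",d.round(4),"expect",T(0,0,0,-1.4909)[:3,0].round(4)); 
    Mi=np.linalg.inv(T(.5308,.0411,0,-1.4909))
    for y in (.316,.2,.14): print(P(y).round(4),(Mi@np.r_[P(y),1])[:3].round(4))
    st()
E
python3 rodfit.py
```

```text
scene 192 ends [258.6 174. ] [298.2 151.4]
side 124 ends [225.6 142.9] [230.8 164.8]
dir [ 0.0683 -0.9976  0.0052] expect [ 0.0798 -0.9968  0.    ]
[0.5044 0.316  0.0843] [-0.2761 -0.0043  0.0843]
[0.5124 0.2    0.0849] [-0.1599 -0.0057  0.0849]
[0.5165 0.14   0.0852] [-0.0997 -0.0064  0.0852]
t 15.72 p [0.5058 0.316  0.0775] a 1.6406 tilt [-0.    -0.022 -1.   ] open 0.0159 F [ 0.1 -0.1 -0.9] q6 0.41
```

```bash
python3 - <<'E'
from h import *
gt((.5118,.2874,.0762),1.654,1)
E
python3 -m pendant '[[-1,[-7,2,0.5],-0.013],[-1,[-8,2,0.5],0],[-1,[-8,2,0.5],0],[-1,[-5,2,0.5],0],[-1,[0,0,0],0],[-1,[0,0,0],0]]'
python3 - <<'E'
from rodfit import *
gt((.5118,.2874,.0762),1.654,1)
d,P=line3((245,145,302,190),(222,140,237,168))
Mi=np.linalg.inv(T(.5308,.0411,0,-1.4909)); print(d.round(4))
for y in (.29,.2,.14,.11): print((Mi@np.r_[P(y),1])[:3].round(4))
E
python3 ov.py ov4.png 210 130 310 205 8 scene
```

```text
total [-28.9   4.    2. ] per row [-28.88   3.96   1.97] turn total -0.013
time: 16.22
eef_pos: [0.5178, 0.2858, 0.0757]
eef_rot: [2.116, 2.302, -0.027]
ft_force: [0.2, -0.4, 0.0]
opening: 0.0161
total [ 2.1 -5.8 -0.5] per row [ 2.07 -5.82 -0.54] turn total 0.001
scene 196 ends [253.4 181.1] [293.2 157.4]
side 143 ends [230.7 167.3] [231.6 147.1]
[-0.0977 -0.9448 -0.3129]
[-0.2489  0.01    0.0913]
[-0.1599 -0.0065  0.0615]
[-0.1006 -0.0174  0.0416]
[-0.071  -0.0229  0.0317]
tip in mincer [-0.0685  0.0073  0.08  ] tail [-0.2685  0.0063  0.08  ]
t 16.37 p [0.5175 0.2864 0.0757] a 1.6558 tilt [-0.    -0.023 -1.   ] open 0.0162 F [-0.4  0.1 -0.8] q6 0.34
```

View pics/ov4.png

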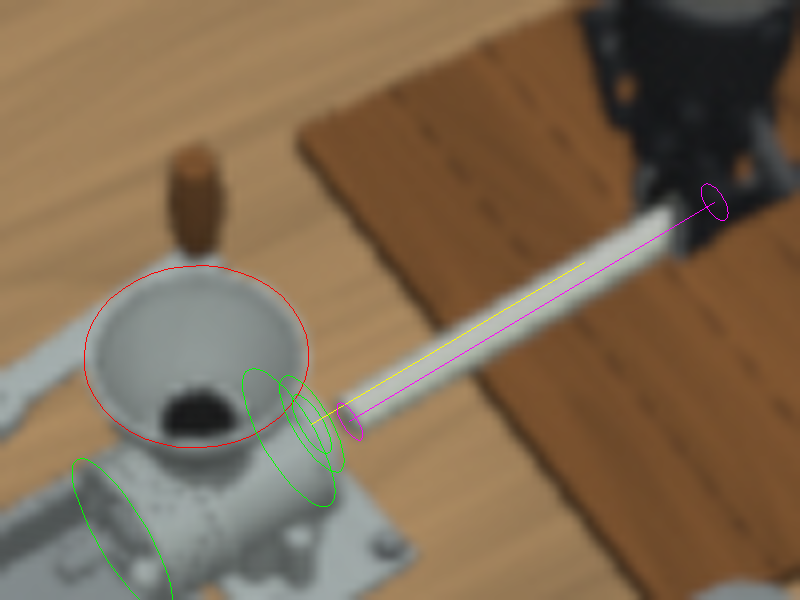

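```bash
python3 -m pendant '[[-1,[1,-3,0],0],[-1,[0,-2.5,0],0],[-1,[0,0,0],0],[-1,[0,0,0],0],[-1,[0,0,0],0]]'
python3 ov.py ov5.png 230 150 290 195 12 scene;python3 - <<'E'
from h import *
gt((.5118,.2874,.0762),1.654,1)
E
python3 look.py side s12; python3 -c "
import cv2; im=cv2.imread('pics/s12.png'); cv2.imwrite('pics/s12c.png',cv2.resize(im[180:330,300:440],None,fx=4,fy=4))"
```

```text
time: 16.78
eef_pos: [0.5107, 0.2881, 0.0758]
eef_rot: [2.113, 2.305, -0.026]
ft_force: [-0.1, -0.4, -0.7]
opening: 0.016
tip in mincer [-0.0711  0.0009  0.0801] tail [-0.2711 -0.0005  0.0801]
t 16.83 p [0.5107 0.2882 0.0759] a 1.6576 tilt [-0.    -0.022 -1.   ] open 0.016 F [-0.7  0.2 -0.5] q6 0.34
total [-0.9  1.  -0.3] per row [-0.86  1.03 -0.33] turn total 0.004
t 16.88 p [0.5108 0.2881 0.0759] a 1.6574 tilt [-0.    -0.022 -1.   ] open 0.0161 F [ 0.8  0.5 -0.9] q6 0.34
```

View pics/ov5.png

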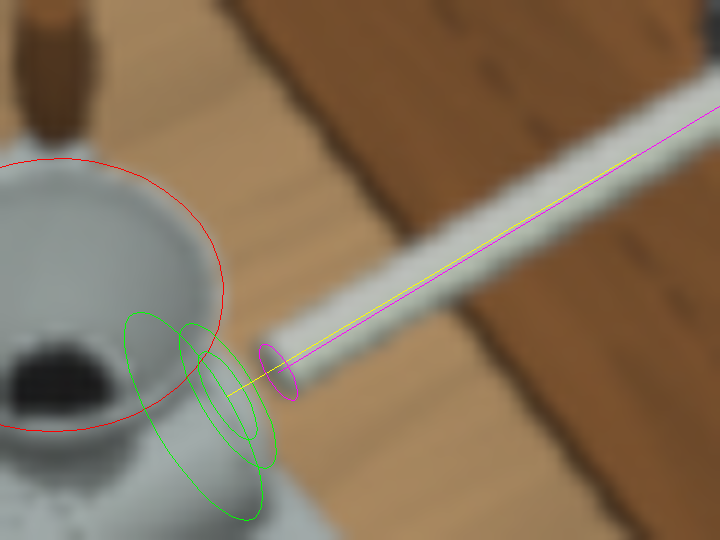

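View pics/s12c.png

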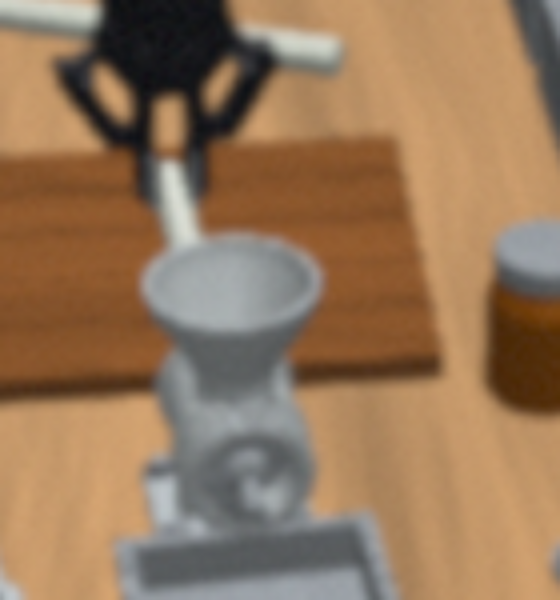

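```bash
python3 -m pendant '[[-1,[-6,0,0],0.003],[-1,[-7,0,0],0],[-1,[-7,0,0],0],[-1,[-6,0,0],0],[-1,[0,0,0],0]]'
python3 ov.py ov6.png 230 150 290 195 12 scene; python3 - <<'E'
from h import *
M=T(.5308,.0411,0,-1.4909)
for t in (-.05,0,.062): gt((M@[t-.177,0.0007,.0762,1])[:3],1.654,1)
E
```

```text
time: 17.3
eef_pos: [0.5131, 0.263, 0.0769]
eef_rot: [2.119, 2.306, -0.016]
ft_force: [0.5, 0.6, -0.5]
opening: 0.0159
tip in mincer [-0.0458  0.0009  0.0812] tail [-0.2458  0.      0.0812]
t 17.35 p [0.5131 0.2629 0.0769] a 1.655 tilt [ 0.    -0.015 -1.   ] open 0.0161 F [-0.3  2.  -0.8] q6 0.3
total [4.5 0.6 0.6] per row [4.46 0.63 0.61] turn total 0.001
total [-45.5   0.4   1.4] per row [-45.54   0.41   1.37] turn total 0.001
total [-1.075e+02  1.000e-01  2.300e+00] per row [-107.53    0.15    2.31] turn total 0.001
```

View pics/ov6.png

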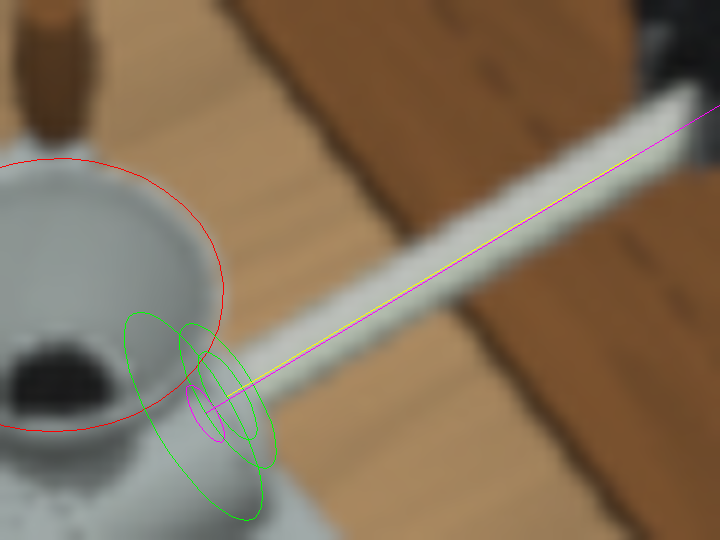

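```bash
python3 -m pendant '[[-1,[-5,0,0.1],0],[-1,[-6,0,0.2],0],[-1,[-6,0,0.2],0],[-1,[-6,0,0.2],0],[-1,[-6,0,0.2],0]]'
python3 -c "
from h import *
st()
M=T(.5308,.0411,0,-1.4909)
gt((M@[.04-.177,0.0007,.0762,1])[:3],1.654,1)"
```

```text
time: 17.77
eef_pos: [0.5144, 0.2541, 0.0803]
eef_rot: [-2.108, -2.303, -0.04]
ft_force: [-1.3, 12.5, 1.2]
opening: 0.0162
t 17.77 p [0.5144 0.2541 0.0803] a 1.659 tilt [ 0.003  0.032 -0.999] open 0.0162 F [-1.3 12.5  1.2] q6 0.25
total [-76.8  -0.6   1.7] per row [-76.76  -0.62   1.72] turn total 0.005
```

```bash
python3 - <<'E'
from h import *
for i in range(4): camera("side"); st()
E
python3 ov.py ov7.png 210 130 310 205 8 scene
```

```text
t 17.82 p [0.5146 0.2535 0.0805] a 1.6587 tilt [ 0.003  0.031 -0.999] open 0.016 F [-2.  11.9  0.3] q6 0.25
t 17.87 p [0.5146 0.2535 0.0805] a 1.6585 tilt [ 0.003  0.031 -1.   ] open 0.016 F [-1.  10.2  0.5] q6 0.25
t 17.92 p [0.5146 0.2535 0.0804] a 1.6586 tilt [ 0.003  0.03  -1.   ] open 0.0162 F [-1.7 11.4  1.2] q6 0.25
t 17.97 p [0.5146 0.2535 0.0804] a 1.6587 tilt [ 0.003  0.03  -1.   ] open 0.016 F [-1.5 11.5 -0.1] q6 0.25
tip in mincer [-0.0362  0.0022  0.0847] tail [-0.2362  0.0006  0.0847]
t 18.02 p [0.5145 0.2535 0.0803] a 1.6588 tilt [ 0.003  0.03  -1.   ] open 0.0159 F [-1.3 10.7  1. ] q6 0.25
```

View pics/ov7.png

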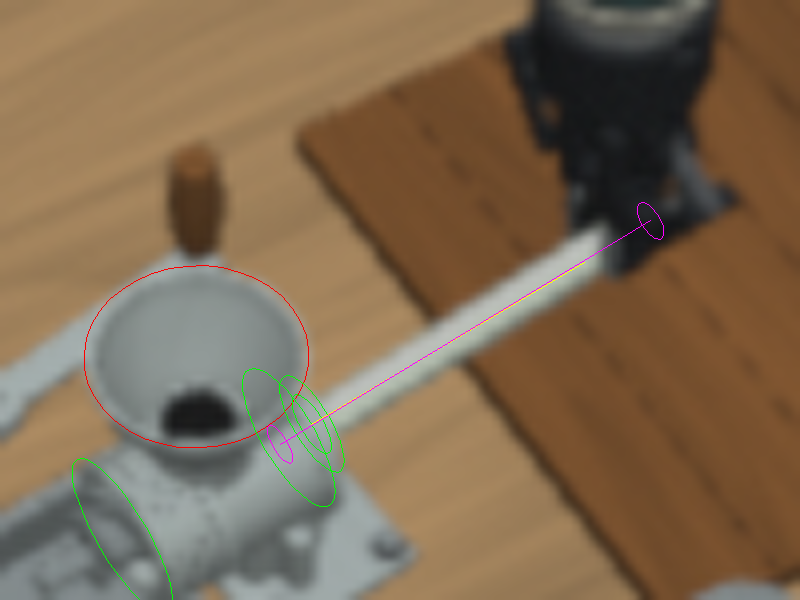

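```bash
python3 -m pendant '[[-1,[-18,0,0],0]]'
cat > settle.py <<'E'
from h import *; import sys
for i in range(int(sys.argv[1])):
    camera("side")
    if i%2==0: st()
o,p,R=pose(); Mi=np.linalg.inv(T(.5308,.0411,0,-1.4909))
print("tip",(Mi@np.r_[p+np.array([0,0,.0043])-.1768*R[:,0],1])[:3].round(4)); st()
E
python3 settle.py 5
```

```text
time: 18.1
eef_pos: [0.5156, 0.2418, 0.0809]
eef_rot: [-2.101, -2.302, -0.051]
ft_force: [-2.4, 12.1, 0.4]
opening: 0.0166
t 18.15 p [0.5162 0.2377 0.0809] a 1.6603 tilt [ 0.004  0.037 -0.999] open 0.0162 F [-1.1 10.   0.7] q6 0.22
t 18.25 p [0.5162 0.2377 0.0807] a 1.6591 tilt [ 0.004  0.036 -0.999] open 0.0163 F [-1.1  7.8 -0.4] q6 0.22
t 18.35 p [0.5162 0.2377 0.0806] a 1.6594 tilt [ 0.004  0.035 -0.999] open 0.0159 F [-1.   7.   0.8] q6 0.22
tip [-0.0205  0.0027  0.0788]
t 18.35 p [0.5162 0.2377 0.0806] a 1.6594 tilt [ 0.004  0.035 -0.999] open 0.0159 F [-1.   7.   0.8] q6 0.22
```

```bash
python3 -m pendant '[[-1,[-22,0,0],0]]'; python3 settle.py 3;  python3 -m pendant '[[-1,[-22,0,0],0]]'; python3 settle.py 3
```

```text
time: 18.43
eef_pos: [0.5177, 0.2221, 0.0809]
eef_rot: [-2.098, -2.301, -0.058]
ft_force: [-1.4, 11.3, 2.4]
opening: 0.0161
t 18.48 p [0.5184 0.2163 0.0806] a 1.6606 tilt [ 0.005  0.039 -0.999] open 0.016 F [-1.3  5.3 -0.5] q6 0.18
t 18.58 p [0.5185 0.2161 0.0803] a 1.6588 tilt [ 0.005  0.037 -0.999] open 0.016 F [-0.4  4.8 -0.2] q6 0.18
tip [0.0012 0.0031 0.0783]
t 18.58 p [0.5185 0.2161 0.0803] a 1.6588 tilt [ 0.005  0.037 -0.999] open 0.016 F [-0.4  4.8 -0.2] q6 0.18
time: 18.67
eef_pos: [0.5199, 0.1996, 0.0803]
eef_rot: [-2.1, -2.3, -0.058]
ft_force: [-2.0, 11.5, 1.7]
opening: 0.0161
t 18.72 p [0.5206 0.1925 0.0798] a 1.6593 tilt [ 0.006  0.035 -0.999] open 0.0159 F [-0.3 -3.2 -0.7] q6 0.14
t 18.82 p [0.5203 0.1928 0.0793] a 1.6572 tilt [ 0.005  0.034 -0.999] open 0.0161 F [ 0.4  0.2 -1.2] q6 0.14
tip [0.0246 0.0028 0.0777]
t 18.82 p [0.5203 0.1928 0.0793] a 1.6572 tilt [ 0.005  0.034 -0.999] open 0.0161 F [ 0.4  0.2 -1.2] q6 0.14
```

```bash
python3 - <<'E'
from h import *
s=camera("side"); c=camera("scene"); crop(s,190,160,290,240,8,"s13.png"); crop(c,160,140,270,220,7,"c13.png")
E
```

```text
(no output)
```

View pics/s13.png

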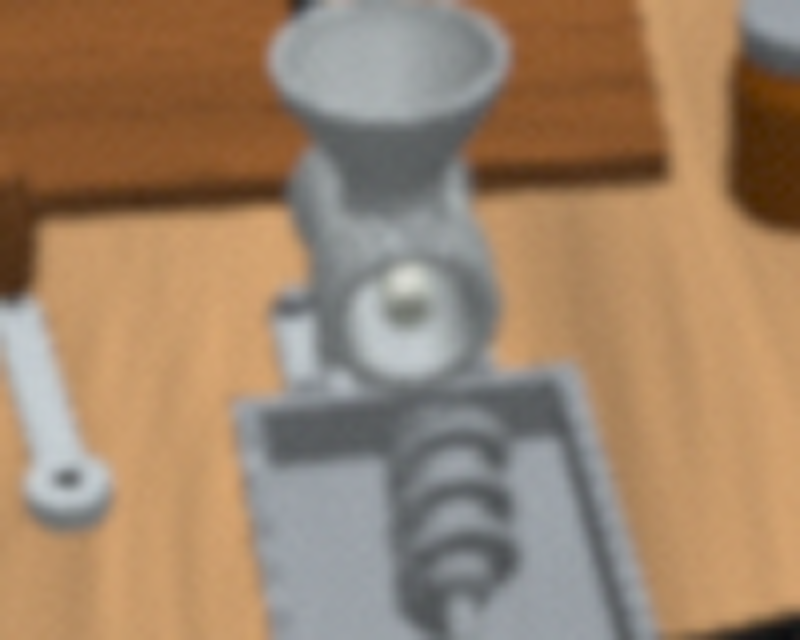

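View pics/c13.png

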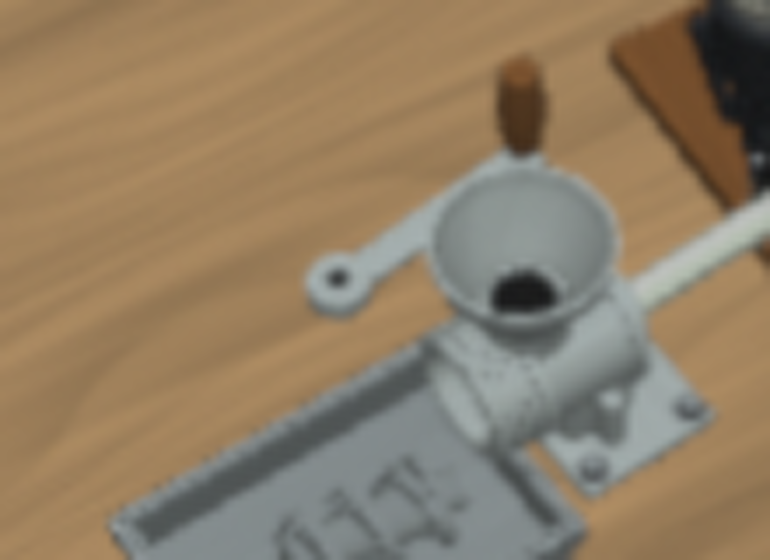

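```bash
python3 -m pendant '[[-1,[6,0,-0.5],0],[-1,[12,0,-0.4],0],[-1,[14,0,-0.4],0],[-1,[14,0,-0.4],0],[-1,[14,0,-0.4],0],[-1,[14,0,-0.4],0],[-1,[12,0,-0.4],0],[-1,[8,0,-0.2],0]]'; python3 settle.py 2
```

```text
time: 19.58
eef_pos: [0.5099, 0.2959, 0.0841]
eef_rot: [-2.11, -2.3, -0.038]
ft_force: [0.1, -1.2, -0.0]
opening: 0.0158
t 19.63 p [0.5097 0.2973 0.0842] a 1.6585 tilt [ 0.002  0.033 -0.999] open 0.016 F [ 0.3  0.8 -0.6] q6 0.32
tip [-0.0788  0.0009  0.0829]
t 19.68 p [0.51   0.2958 0.0841] a 1.6584 tilt [ 0.002  0.031 -1.   ] open 0.0161 F [ 0.5 -0.3 -0. ] q6 0.32
```

```bash
python3 -m pendant '[[-1,[20,0,-1],0],[-1,[34,0,-1],0],[-1,[34,0,0],0],[-1,[8,0,0],0],[-1,[0,0,0],0],[-1,[0,0,0],0]]'; python3 settle.py 2
```

```text
time: 20.18
eef_pos: [0.502, 0.3911, 0.0877]
eef_rot: [-2.115, -2.301, -0.03]
ft_force: [0.6, -0.6, -0.7]
opening: 0.0159
t 20.23 p [0.5021 0.3907 0.0877] a 1.6543 tilt [ 0.001  0.025 -1.   ] open 0.0162 F [ 0.6  0.6 -0.6] q6 0.48
tip [-1.735e-01 -1.000e-04  8.770e-02]
t 20.28 p [0.5022 0.3902 0.0877] a 1.6535 tilt [ 0.001  0.025 -1.   ] open 0.016 F [-0.3 -0.3  0.1] q6 0.48
```

```bash
python3 -m pendant '[[-1,[4,0,6],0],[-1,[4,0,12],0],[-1,[2,0,14],0],[-1,[0,0,10],0],[-1,[0,0,5],0],[-1,[0,0,2],0]]'; python3 settle.py 2; python3 look.py scene c14;python3 look.py wrist w14; python3 -c "
import cv2; im=cv2.imread('pics/c14.png'); cv2.imwrite('pics/c14c.png',cv2.resize(im[170:330,360:540],None,fx=4,fy=4))"
```

```text
time: 20.78
eef_pos: [0.503, 0.3967, 0.0346]
eef_rot: [-2.126, -2.293, -0.028]
ft_force: [-0.2, -1.2, -0.3]
opening: 0.016
t 20.83 p [0.5027 0.3965 0.0341] a 1.6462 tilt [ 0.001  0.022 -1.   ] open 0.0161 F [-0.2 -0.8 -1.2] q6 0.49
tip [-0.1801  0.      0.0353]
t 20.88 p [0.5031 0.3968 0.0351] a 1.6463 tilt [ 0.002  0.023 -1.   ] open 0.0161 F [-0.1 -0.6 -1. ] q6 0.49
t 20.93 p [0.5036 0.3973 0.0362] a 1.6465 tilt [ 0.003  0.024 -1.   ] open 0.0161 F [ 0.8 -1.  -1.4] q6 0.49
t 20.98 p [0.5041 0.3977 0.037 ] a 1.6466 tilt [ 0.005  0.025 -1.   ] open 0.016 F [ 0.3  0.8 -0.6] q6 0.49
```

View pics/c14c.png

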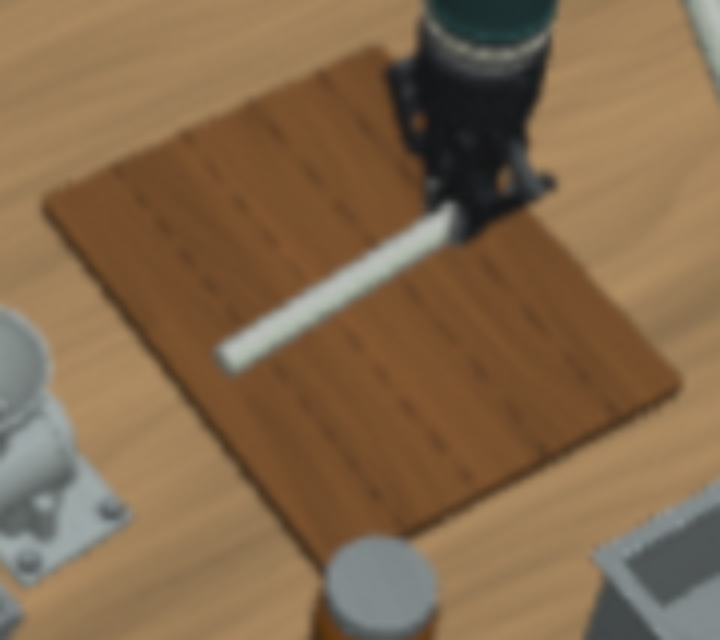

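Over the board, tip about 10 mm or more inside the board edge. Lower gently until it rests.

```bash
python3 -m pendant '[[-1,[3,0,3],0],[-1,[0,0,3],0],[-1,[0,0,3],0],[-1,[0,0,3],0]]'; python3 settle.py 2
```

```text
time: 21.32
eef_pos: [0.5061, 0.4026, 0.0285]
eef_rot: [-2.128, -2.295, -0.045]
ft_force: [-0.7, -0.1, 2.3]
opening: 0.0159
t 21.37 p [0.5058 0.4026 0.0279] a 1.6469 tilt [ 0.01   0.028 -1.   ] open 0.0163 F [-0.7  1.3  1.1] q6 0.49
tip [-0.1856  0.0033  0.0275]
t 21.42 p [0.5058 0.4026 0.0281] a 1.6469 tilt [ 0.01   0.028 -1.   ] open 0.016 F [-0.7 -0.1  1.1] q6 0.49
```

```bash
python3 -m pendant '[[-1,[0,0,3],0],[-1,[0,0,2],0]]'; python3 settle.py 1; python3 look.py wrist w15
```

```text
time: 21.58
eef_pos: [0.5062, 0.4029, 0.0241]
eef_rot: [-2.128, -2.296, -0.045]
ft_force: [-1.6, -0.2, 2.1]
opening: 0.016
t 21.63 p [0.5062 0.4029 0.0239] a 1.6468 tilt [ 0.011  0.029 -1.   ] open 0.0157 F [-1.   1.   3.1] q6 0.5
tip [-0.1859  0.0036  0.0233]
t 21.63 p [0.5062 0.4029 0.0239] a 1.6468 tilt [ 0.011  0.029 -1.   ] open 0.0157 F [-1.   1.   3.1] q6 0.5
t 21.68 p [0.5062 0.4029 0.0241] a 1.6468 tilt [ 0.011  0.029 -1.   ] open 0.0158 F [-1.1 -0.5  3.5] q6 0.5
```

View pics/w15.png

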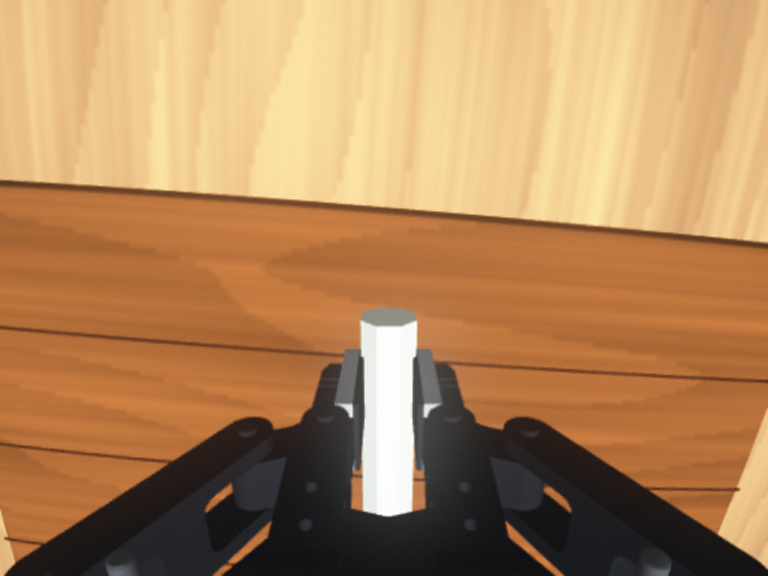

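```bash
python3 -m pendant '[[0,[0,0,0],0],[0,[0,0,0],0],[0,[0,0,0],0],[0,[0,0,0],0],[0,[0,0,-6],0],[0,[0,0,-15],0],[0,[0,0,-25],0],[0,[0,0,-30],0],[0,[0,0,-30],0],[0,[0,0,-30],0],[0,[0,0,-15],0],[0,[0,0,0],0]]'; python3 look.py wrist w16; python3 look.py side s16; python3 look.py scene c16
```

```text
time: 22.68
eef_pos: [0.5031, 0.3969, 0.1785]
eef_rot: [-2.126, -2.294, -0.034]
ft_force: [-0.1, -0.2, 0.9]
opening: 0.0425
t 22.73 p [0.5029 0.3968 0.1774] a 1.647 tilt [ 0.004  0.025 -1.   ] open 0.0429 F [0.5 0.8 1.2] q6 0.49
t 22.78 p [0.502  0.3963 0.1748] a 1.6469 tilt [ 0.001  0.023 -1.   ] open 0.0427 F [-0.2 -0.4 -0.1] q6 0.49
t 22.83 p [0.5011 0.3958 0.1726] a 1.6468 tilt [-0.003  0.02  -1.   ] open 0.0427 F [-0.  -0.3 -0.5] q6 0.49
```

View pics/w16.png

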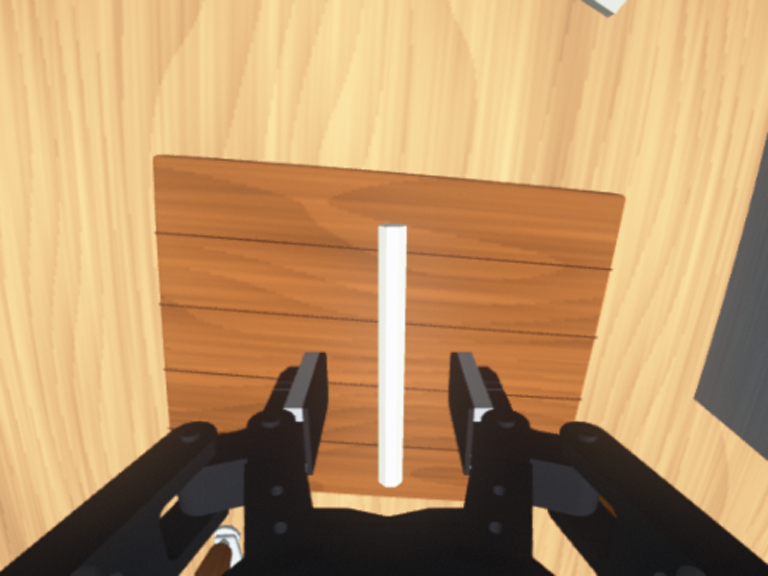

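View pics/s16.png

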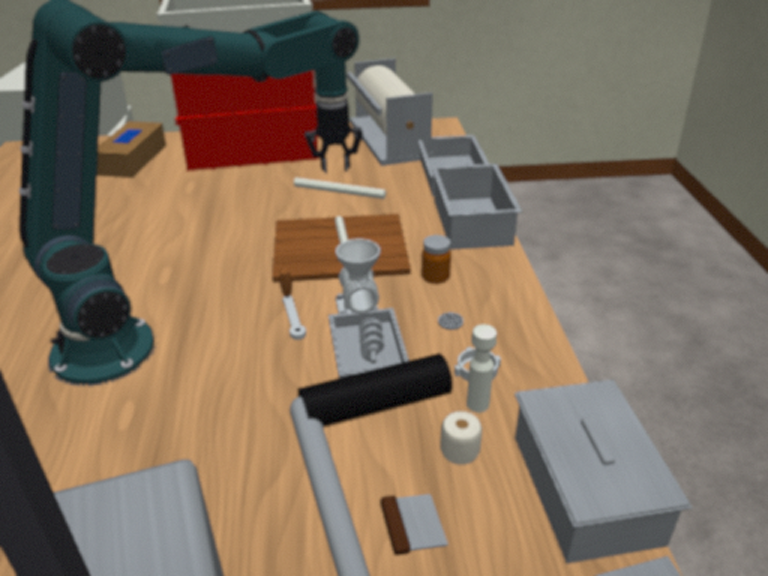

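View pics/c16.png

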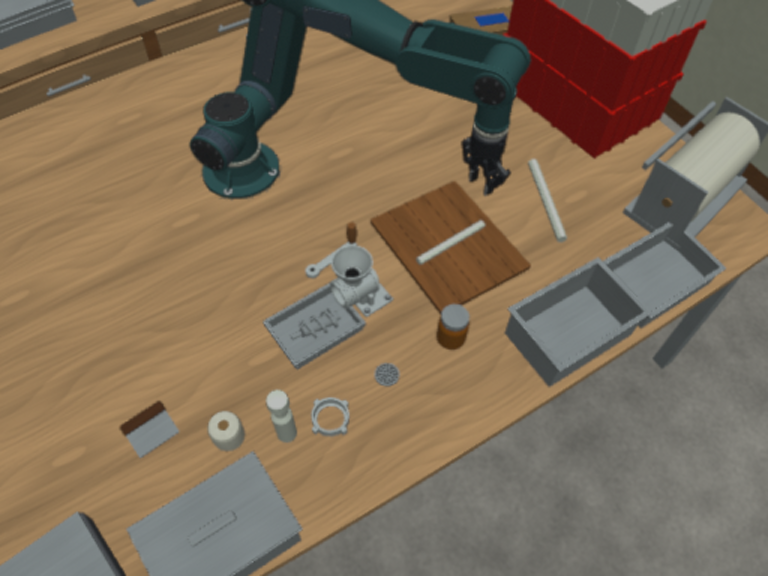

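```bash
python3 -m pendant '[[0,[0,0,-15],0],[0,[0,0,0],0],[0,[0,0,0],0],[0,[0,0,0],0],[0,[0,0,0],0],[0,[0,0,0],0]]'; python3 - <<'E'
from h import *
c=camera("scene"); crop(c,160,150,350,260,4,"c17.png"); st(); print(workorder.hand_in())
E
```

```text
time: 23.33
eef_pos: [0.4966, 0.3926, 0.1734]
eef_rot: [-2.121, -2.288, 0.014]
ft_force: [-1.1, 0.0, -0.1]
opening: 0.0431
t 23.38 p [0.4965 0.3925 0.1731] a 1.6466 tilt [-0.023  0.008 -1.   ] open 0.0427 F [-0.4  0.   0. ] q6 0.49
the job is handed in; nothing more can be done
None
```

View pics/c17.png

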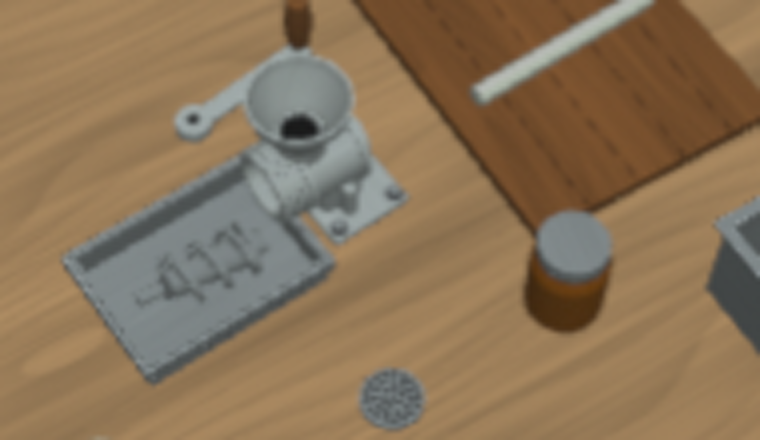

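The screw is out of the barrel and lying in the pan, and the job was handed in at 23.4 s of the 72 s allowed.

- **Pan:** I pinched its far rim and slid it under the mouth. Before the push it was centred at about mincer x = 108 mm, in line with the barrel. I did not re-measure it after the screw fell; the last pictures show it in the same place.
- **Screw:** I fed the slim rod through the rear hole and pushed. The force readings stayed at about 12.5 N or less.
- **Rod:** I drew it back out and laid it flat on the board, fully inside the edges. The gripper is open, about 15 cm above it.
- **Other things:** In the last pictures the mincer parts and tools look unmoved. I checked this by eye only.

Two checks did not agree with what I expected:
- **Early release:** The screw came free with the rod's end computed at about 25 mm short of the mouth, not 10 to 20 mm past it as described. It still landed inside the pan.
- **Tool tilt and rod position:** The tool tilted by up to about 2° under the push. The cameras and the arm's own position disagreed by about 3 mm on the rod, so I aimed between the two, and it went into the hole with only light contact.

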